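# Close the glass container and restack the pair

## Task

Take the loose white clip lid out of its rack and put it on the open glass container, rim down and smooth face up, pressed fully home. Then set the closed container gently on top of that lid, squarely in line with it and with its own lid still up, and let go; leave the jar, mug, mill, bowl and spoons where they stand.

Things in the scene. Friction and masses are not known exactly. Their poses are not given: they have to be found in the camera images.
- dish: Open rectangular glass container, outside 130 (x) x 54 (y) x 60 mm high, walls and floor 4 mm, mouth 122 x 46 mm; fixed to the bar by a thin suction mat, so it does not shift. Origin: centre of its underside, x along its length, z up; the glass rim is at z = 60 mm. The lid may go on either way round.
- seal (a joint): Stiff grey seal ring (121 x 45 mm) sliding down inside the dish's mouth. 0 = its top is 8 mm below the glass rim; grows as it is pushed down (to 7 mm); stays where left. It takes about 8 N, more than the lid and closed container weigh; the lid is fully home at 6 mm, its flange on the glass rim.
- lid: Loose white clip lid, 130 g: flange 140 (x) x 62 (y) x 8 mm, smooth top; under it a hollow rim 119 x 43 mm, 14 mm deep. Origin: centre of the flange's underside; z out of the smooth face (flange z 0 to 8, rim -14 to 0). Starts on end in the rack, leaning back 20 deg, rim against the board, smooth face out, x to its upper end. Its 62 mm width is free to grip from the middle up.
- rack: Fixed steel stand for one lid; base plate 130 x 90 mm (x -50 to 80). Origin: bottom of the base, under the board's foot; x points away from the side the lid is taken from, z up. The board is 44 mm wide, leans back 20 deg, ends 130 mm above the bar; an 8 mm lip keeps the lid's lower end on its ledge: draw the lid out upwards along the board.
- box: Closed glass container, loose, with its own white lid fixed on: glass body 130 (x) x 54 (y) x 47 mm, on it the lid 140 x 62 x 8 mm (z 47 to 55 mm), about 360 g. Origin: centre of its underside, x along its length, z up.
- jar: Grey ceramic jar with a knobbed lid, 100 mm across, 132 mm high; bystander. Origin: centre of its underside.
- mug: White mug, 80 mm across, 90 mm high; bystander. Origin: centre of its underside.
- mill: Dark wooden pepper mill, 48 mm across, 85 mm high; bystander. Origin: centre of its underside.
- spoons: Three aluminium measuring spoons fanned from one rivet, 120 mm long, 12 mm high; bystander. Origin: under the rivet, x along the middle spoon.
- bowl: White bowl, 110 mm across, 50 mm high; bystander. Origin: centre of its underside.
Things that resemble listed ones, but are neither listed nor needed, are in the scene too. Leave any brown look-alike of the box alone.

How it is judged:
By the outcome, as a careful person would: the job done as asked, in the order asked, and still so for the second after the job is handed in, with the robot touching nothing.
It also fails if it takes over 64 s, if anything falls off the work surface, if the arm or the gripper's body presses on something with over 40 N, if the wrist force passes 120 N, or if a joint passes its speed limit or range.

## Robot

A 6-joint arm with a two-finger parallel gripper is mounted at the origin on the work surface. World frame = base frame: x ahead of the robot, y to its left, z up, the work surface at z = 0. Lengths are in mm, angles in rad, forces in N, time in s.
With the tool pointing down it reaches from about 275 to 725 mm from the base axis. Payload 15.9 kg.
Tool frame: the origin (TCP) lies between the finger pads; the fingertips stand 8 mm ahead of it and the grasp point (between the pads) lies 11 mm behind it; z points along the fingers, y is the line along which they close (so a half turn about z gives the same grasp; the last joint's range is limited). The gripper opens to 85 mm and grips with 20 to 120 N. Pads are 22 mm wide; open, the fingers measure 114 mm over their backs; the gripper's body (76 mm by 85 mm) begins 54 mm behind the grasp point. The pads swing forward as they close: fully open they stand 13 mm farther back than shut.
Start: joints at [1.15, 0.213, -0.034, 1.323, 0, 1.571], TCP at [204.238, 456.369, 239.306] pointing down, gripper open.
Joint ranges: [-2.98, 2.98], [-0.74, 1.72], [-1.14, 1.35], [-2.1, 2.04], [-1.57, 1.44], [-3.14, 3.14]. Speed limits (rad/s): [1.89, 1.89, 2.39, 2.57, 3.14, 3.14].

## Interface

Orientations are given as [roll, pitch, yaw] about the fixed x, y, z axes, in that order (R = Rz(yaw) Ry(pitch) Rx(roll)).
In Python, from rig import env, optics gives the robot as it stands.
- The arm moves only by the tool step_arm, never from a script. Its argument "deltas" is a list of rows, each a list of 6 numbers: the shift along the world's x, y, z in units of 150 mm (1.0 is 150 mm), then the turn, a rotation vector about the world's x, y, z in units of 360 degrees (1.0 is 360 degrees). A call has 1 to 20 rows; each row shifts and turns the commanded pose from where the row before left it; what a row does not reach is not made up. A row lasts 1/12 s, in which the tool goes at most 41.7 mm and 7.16 degrees, less where a joint would pass 70% of its speed; a pose out of reach is approached as far as the arm can. A call with a number of a shift or a turn outside -1 to 1 is refused whole. A call with a gripper value outside its range is refused whole. "claw" is the closure, from 0 (fully open) to 1 (shut), set as the call begins (left out, the last holds). The fingers move at their own pace and stop on an object; "grip_force" is the grip in N (left out, the last holds). Time passes only in rows, so rows that do not move let the fingers close. It gives the time, the measured TCP pose, the force, the opening and the grip force at its end, in the units of the state.
- env.state(): the state, without advancing time (a new reading comes with each control period).
- optics.get_image(name): name is "scene" or "top" or "wrist"; returns the picture (384x512x3 uint8, red, green, blue); there is no depth.
- optics.get_calibration(name): a dict with "fx", "fy", "cx", "cy" (pixels), "origin" and "attitude" of the camera in the world. Camera axes: x right, y down, z forward; pixel columns grow to the right and rows downward; lengths in mm; the calibration is good to about 2 mm. A picture is of the moment at which its call begins: read the wrist's pose just before it. get_calibration takes no time and is no camera call; for the wrist camera it gives the pose at the moment of the call.
- env.hand_in(): hands the job in; it is judged then, once.
Trained networks look in the newest picture that a camera, given by its name, has taken for a name from the list of things; names that differ only in an ending like _2 or _b are one class to them, and where a whole thing is asked for, a point or a joint stands for the part that bears it (a point fixed in the world has none). Each returns a list of dicts, best first, with "score" (0 to 1); they miss things now and then, are a little off and sometimes report something else, mostly with a low value. They report only what shows in the picture. A call takes as long as a camera call. They do not tell look-alikes from the thing itself.
- optics.outline_of(thing, camera): "pixels" (384x512 bool, what is visible of it) and "point" ([row, column] in pixels, amid what is visible of it).
- optics.spot_point(thing, camera): "point" ([row, column] in pixels: a listed point, or the origin of a listed thing).
The state is a dict: "t": time; "qpos": joint angles; "qvel": joint speeds; "joint_torque": joint torques, N m; "tool_pos": TCP position; "tool_rot": TCP orientation; "ft_force": force on the tool from outside, world axes, zero at the start; "ft_torque": the same for the moment, N m; "gripper_width": opening from 0.0 (shut) to 1.0 (fully open); "gripper_force": force on a finger pad.
Only numpy, scipy, OpenCV 4.12 (cv2) and the standard library are available. Lean on these libraries where they do the work, as an engineer would, in place of code of your own. Each camera call takes 0.05 s, during which the arm holds its last target. There are 200 camera calls.

## Working session

There is one attempt and no reset: what is moved stays moved. The work goes in short steps, Python scripts to look and compute and a tool call to move; the robot and the scene stay as the last step left them, time stands still between calls to the robot, and variables do not carry over. Pictures are saved under pics/ and viewed, at most 10 in all, crops included, and the job is handed in when it is done.

Besides the shell and the picture viewer there is one more tool, called after "Emit:" by a JSON object that holds its "op" and its "data", one argument or row to a line. step_arm: Moves the arm, as the interface text tells. Its arguments: {"type":"object","properties":{"deltas":{"type":"array"},"claw":{"type":"number"},"grip_force":{"type":"number"}},"required":["deltas"]}

```bash
mkdir -p pics; ls
python3 - <<'E'
from rig import env, optics
import cv2, numpy as np
ims=[]
for n in ("scene","top"):
    im=optics.get_image(n); cv2.imwrite(f"pics/{n}0.png",im[:,:,::-1])
    c=optics.get_calibration(n); print(n,c)
    for th in ("dish","lid","rack","box","seal"):
        for f in (optics.outline_of,optics.spot_point):
            r=f(th,n); print(th,f.__name__,[(round(float(d['score']),2),np.round(d['point'],1).tolist()) for d in r[:3]])
print(env.state())
E
```

```text
pics
scene {'fx': 411.37616046698713, 'fy': 411.37616046698713, 'cx': 250.3431366544053, 'cy': 193.63205958257294, 'origin': array([ 944.46387843,  530.83751971, 1073.262883  ]), 'attitude': array([-2.53372981,  0.00657261,  2.50520414])}
dish call [(0.9, [199.3, 254.2])]
dish call [(0.55, [201.5, 256.7])]
lid call [(0.79, [265.5, 280.0])]
lid call [(0.49, [269.8, 279.5])]
rack call [(0.74, [282.0, 278.9])]
rack call [(0.56, [274.5, 285.9])]
box call [(0.96, [152.6, 287.3]), (0.91, [167.6, 150.9]), (0.89, [139.5, 215.9])]
box call [(0.87, [146.8, 217.2]), (0.83, [156.4, 286.9]), (0.71, [172.0, 152.9])]
seal call [(0.5, [182.9, 254.0])]Traceback (most recent call last):
  File "<stdin>", line 9, in <module>
ValueError: it knows: bowl, box, dish, jar, lid, mill, mug, rack, spoons
```

View pics/scene0.png

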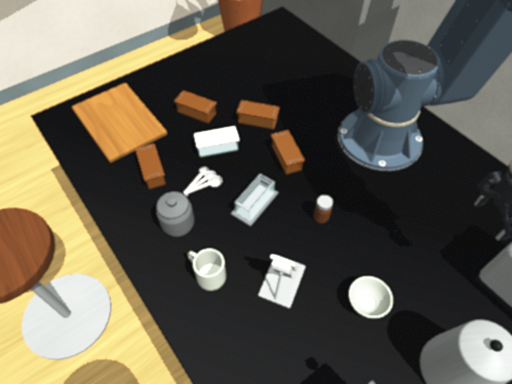

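The scene picture shows the white-lidded box at about col 217, row 140, with brown look-alikes around it. The dish is at (256,200) and the rack with the lid at (283,278). The mill is at (323,208), the jar at (175,213), the mug at (209,268) and the spoons at (205,180).

```bash
cat > h.py <<'E'
from rig import env, optics
import cv2, numpy as np
from scipy.spatial.transform import Rotation as R
def cal(n):
    c=optics.get_calibration(n); return c
def ray(c,p):  # p=[row,col]
    d=np.array([(p[1]-c['cx'])/c['fx'],(p[0]-c['cy'])/c['fy'],1.]); A=c['attitude']
    M=R.from_euler('xyz',A).as_matrix(); return np.array(c['origin']),M@d
def atz(c,p,z):
    o,d=ray(c,p); return o+d*(z-o[2])/d[2]
def proj(c,X):
    M=R.from_euler('xyz',c['attitude']).as_matrix()
    q=(np.atleast_2d(X)-c['origin'])@M; return np.c_[q[:,1]/q[:,2]*c['fy']+c['cy'],q[:,0]/q[:,2]*c['fx']+c['cx']]
E
python3 - <<'E'
from h import *
n="top"
im=optics.get_image(n); cv2.imwrite("pics/top0.png",im[:,:,::-1]); c=cal(n); print(c)
for th in ("dish","lid","rack","box","jar","mug","mill","spoons","bowl"):
    for f,fn in ((optics.outline_of,'out'),(optics.spot_point,'spot')):
        r=f(th,n); print(th,fn,[(round(float(d['score']),2),np.round(d['point'],1).tolist(),atz(c,d['point'],0).round().tolist()[:2]) for d in r[:4]])
cs=cal("scene")
for th,p,z in (("box",[146.8,217.2],0),("dish",[201.5,256.7],0),("rack",[274.5,285.9],0)): print(th,atz(cs,p,z).round())
E
```

```text
{'fx': 430.90885187206686, 'fy': 430.90885187206686, 'cx': 256.4098483587953, 'cy': 198.92250334213637, 'origin': array([ 424.36569341,  -28.77629773, 1445.89532516]), 'attitude': array([-3.05519942,  0.01137375, -1.59859224])}
dish out [(0.72, [210.4, 265.1], [510.0, -44.0]), (0.22, [192.4, 193.2], [578.0, 197.0])]
dish spot [(0.93, [210.2, 264.8], [511.0, -43.0])]
lid out [(0.7, [246.1, 214.3], [396.0, 129.0]), (0.57, [177.8, 185.5], [629.0, 222.0])]
lid spot [(0.79, [176.2, 183.4], [634.0, 229.0])]
rack out [(0.58, [192.6, 190.9], [578.0, 205.0])]
rack spot [(0.89, [188.4, 189.5], [592.0, 209.0])]
box out [(0.92, [224.2, 405.2], [451.0, -510.0]), (0.77, [216.9, 348.5], [481.0, -322.0]), (0.73, [274.0, 352.7], [292.0, -327.0]), (0.67, [268.9, 292.4], [314.0, -129.0])]
box spot [(0.97, [225.4, 399.6], [448.0, -491.0]), (0.81, [263.9, 291.5], [330.0, -126.0]), (0.76, [218.1, 343.8], [477.0, -306.0]), (0.6, [275.7, 351.4], [286.0, -323.0])]
jar out [(0.73, [138.2, 284.9], [755.0, -119.0]), (0.22, [209.8, 259.9], [513.0, -27.0])]
jar spot [(0.83, [142.0, 285.4], [742.0, -120.0]), (0.44, [225.7, 133.3], [472.0, 400.0]), (0.22, [215.8, 342.7], [485.0, -303.0])]
mug out [(0.74, [130.9, 225.6], [786.0, 83.0])]
mug spot [(0.66, [137.1, 225.9], [765.0, 82.0]), (0.54, [209.9, 263.5], [512.0, -39.0])]
mill out [(0.67, [250.5, 214.9], [381.0, 127.0])]
mill spot [(0.53, [142.2, 285.2], [741.0, -119.0]), (0.51, [245.3, 218.5], [398.0, 115.0])]
spoons out [(0.6, [182.8, 313.1], [599.0, -209.0])]
spoons spot [(0.65, [161.4, 308.9], [672.0, -197.0])]
bowl out [(0.65, [224.0, 128.2], [478.0, 418.0]), (0.34, [217.2, 347.3], [480.0, -318.0])]
bowl spot [(0.56, [226.3, 133.3], [470.0, 400.0])]
box [ 481. -301.    0.]
dish [508. -38.   0.]
rack [590. 207.   0.]
```

View pics/top0.png

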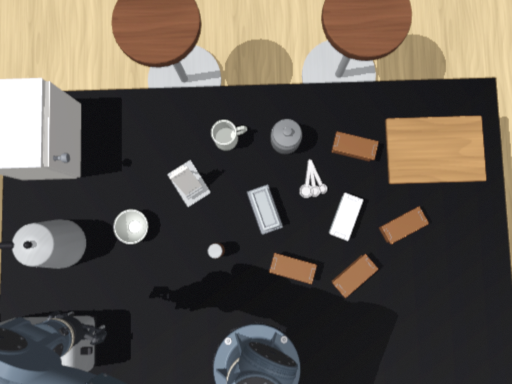

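The top view agrees: dish about (510,-40), white box (480,-304), rack (590,208). Next I'll use the wrist camera near the rack.

Run:
```python
from h import *
s=env.state(); print(s['t'],s['tool_pos'],s['tool_rot'],s['ft_force'])
c=cal('wrist');print(c)
T=R.from_euler('xyz',s['tool_rot'])
print(T.as_matrix().round(3)); print('cam in tool',T.inv().apply(np.array(c['origin'])-s['tool_pos']), (T.inv()*R.from_euler('xyz',c['attitude'])).as_matrix().round(3))
```

```text
1.45 [204.22190425 456.36499705 239.31127473] [-3.14157513e+00 -1.22488699e-05  2.72081127e+00] [0.07107828 0.44732894 0.0258405 ]
{'fx': 268.6721242345474, 'fy': 268.6721242345474, 'cx': 254.85907606852274, 'cy': 191.3510586448245, 'origin': array([133.35432295, 488.01520746, 375.39397972]), 'attitude': array([ 2.82852479e+00, -6.11207786e-04,  1.14938361e+00])}
[[-0.913  0.408 -0.   ]
 [ 0.408  0.913 -0.   ]
 [ 0.    -0.    -1.   ]]
cam in tool [ 7.76157539e+01 -6.05703640e-02 -1.36081753e+02] [[-0.001 -0.951 -0.308]
 [ 1.    -0.001  0.   ]
 [-0.001 -0.308  0.951]]
```

Emit:
{"op": "step_arm", "data": {
  "deltas": [
    [0.16,-0.14,0.08,0,0,0],
    [0.16,-0.14,0.08,0,0,0],
    [0.16,-0.14,0.08,0,0,0],
    [0.16,-0.14,0.08,0,0,0],
    [0.16,-0.14,0.08,0,0,0],
    [0.16,-0.14,0.08,0,0,0],
    [0.16,-0.14,0.08,0,0,0],
    [0.16,-0.14,0.08,0,0,0],
    [0.16,-0.14,0.08,0,0,0],
    [0.16,-0.14,0.08,0,0,0],
    [0.16,-0.14,0.08,0,0,0],
    [0.16,-0.14,0.08,0,0,0],
    [0,0,0,0,0,0],
    [0,0,0,0,0,0]
  ]
}}

```text
t: 2.62
tool_pos: [493.4, 203.5, 383.2]
tool_rot: [3.141, 0.0, 2.718]
ft_force: [-0.1, 0.9, -0.2]
gripper_width: 1.0
gripper_force: 0.0
```

```bash
cat >> h.py <<'E'
import pickle,os
def snap(n,things,tag):
    "picture + masks saved with calibration"
    c=cal(n); im=optics.get_image(n); cv2.imwrite(f"pics/{tag}.png",im[:,:,::-1]); out={}
    for th in things:
        r=optics.outline_of(th,n); out[th]=[(d['score'],np.array(d['pixels'])) for d in r]
        print(tag,th,[(round(float(d['score']),2),np.round(d['point']).tolist(),atz(c,d['point'],0).round().tolist()[:2],int(np.sum(d['pixels']))) for d in r[:4]])
    pickle.dump((c,im,out),open(f"{tag}.pkl","wb"))
E
python3 - <<'E'
from h import *
s=env.state(); print(s['t'],s['tool_pos'],s['tool_rot'],s['qvel'].max() if hasattr(s['qvel'],'max') else s['qvel'])
snap('wrist',['lid','rack','dish'],'w1')
E
```

```text
2.6167 [493.38511737 203.47057391 383.22926789] [3.14137927e+00 1.50727664e-04 2.71828986e+00] 0.042676005505252794
w1 lid [(0.67, [222.0, 284.0], [663.0, 196.0], 2084)]
w1 rack [(0.65, [184.0, 271.0], [576.0, 203.0], 1540)]
w1 dish [(0.84, [210.0, 144.0], [518.0, -59.0], 3425)]
```

View pics/w1.png

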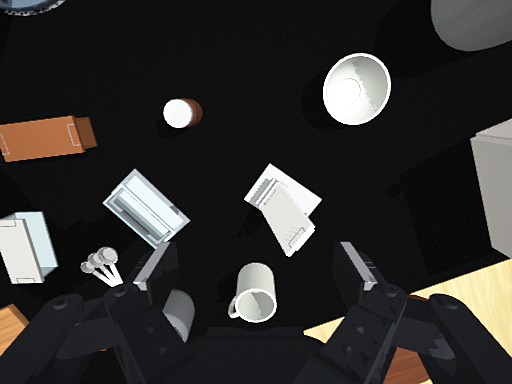

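The wrist view shows the dish at cols 103–190, rows 168–250. The rack base is at (283,195), with the lid leaning so its upper end is toward (298,240). The mug is at (255,293), the box at (25,248), the spoons at (100,262) and the mill at (182,113). I'll enlarge the rack.

Run:
```python
from h import *
im=cv2.imread('pics/w1.png')[155:265,235:335]; a=cv2.resize(im,None,fx=5,fy=5,interpolation=cv2.INTER_CUBIC)
cv2.imwrite('pics/w1c.png',a)
```

```text
(no output)
```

View pics/w1c.png

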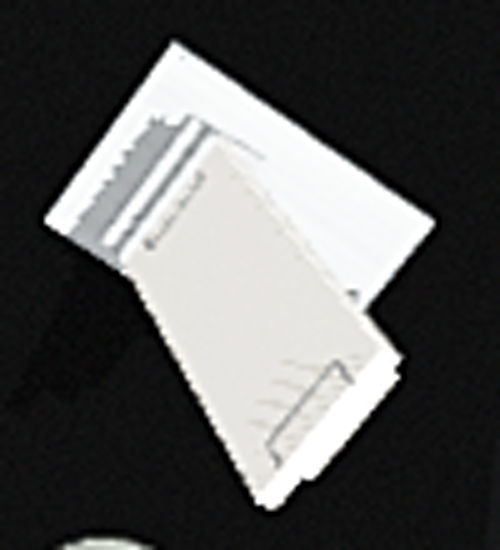

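```bash
cat >> h.py <<'E'
from scipy.optimize import minimize
def cub(x0,x1,y0,y1,z0,z1): return np.array([[x,y,z] for x in(x0,x1) for y in(y0,y1) for z in(z0,z1)],float)
FL=cub(-70,70,-31,31,0,8); RIM=cub(-59.5,59.5,-21.5,21.5,-14,0)
DISH=cub(-65,65,-27,27,0,60)
BOXG=cub(-65,65,-27,27,0,47); BOXL=cub(-70,70,-31,31,47,55)
U=np.array([np.sin(.34907),0,np.cos(.34907)]); N=np.array([-U[2],0,U[0]])
LR=np.stack([U,np.cross(N,U),N],1)  # lid->rack
def place(P,x,y,yaw,z=0): return P@R.from_euler('z',yaw).as_matrix().T+[x,y,z]
def rackparts(p):
    x,y,yaw,a,b,l=p; L=LR@np.array([a,l,b])
    f=lambda P:place(P@LR.T+L,x,y,yaw)
    return [place(cub(-50,80,-45,45,0,4),x,y,yaw),f(FL),f(RIM)]
dishparts=lambda p:[place(DISH,*p)]
boxparts=lambda p:[place(BOXG,*p),place(BOXL,*p)]
S=4
def render(c,parts,win):
    r0,r1,c0,c1=win; m=np.zeros(((r1-r0)*S,(c1-c0)*S),np.uint8)
    for P in parts:
        q=proj(c,P); q=np.c_[(q[:,1]+.5-c0)*S-.5,(q[:,0]+.5-r0)*S-.5]
        h=cv2.convexHull(q.astype(np.float32)); cv2.fillConvexPoly(m,np.round(h*16).astype(np.int32),1,shift=4)
    return cv2.blur(cv2.resize(m.astype(np.float32),(c1-c0,r1-r0),interpolation=cv2.INTER_AREA),(3,3))
def fit(views,parts,p0,step):
    "views: list of (c, mask float, win)"
    tg=[(c,cv2.blur(m[w[0]:w[1],w[2]:w[3]].astype(np.float32),(3,3)),w) for c,m,w in views]
    f=lambda p:sum(((render(c,parts(p),w)-t)**2).sum() for c,t,w in tg)
    p0=np.array(p0,float); best=None
    for k in range(3):
        sx=np.vstack([p0]+[p0+np.eye(len(p0))[i]*step[i]*(.5**k)*(-1)**k for i in range(len(p0))])
        r=minimize(f,p0,method='Nelder-Mead',options=dict(initial_simplex=sx,maxiter=800,xatol=.02,fatol=.01)); p0=r.x
    return r.x,r.fun
def bright(im,lo=60,hi=160): return np.clip((im.min(2).astype(float)-lo)/(hi-lo),0,1)
E
python3 - <<'E'
from h import *
c,im,o=pickle.load(open('w1.pkl','rb'))
cor=[[163.4,270],[198.6,244],[199.4,321.6]]
C=[atz(c,p,4)[:2] for p in cor]; print(np.round(C),np.linalg.norm(C[0]-C[1]),np.linalg.norm(C[0]-C[2]))
d=C[2]-C[0]; yaw=np.arctan2(d[1],d[0]); m=(C[0]+C[1])/2; x,y=m+50*d/np.linalg.norm(d); print('rack',x,y,yaw)
w=(155,258,236,330)
b=bright(im)
r=fit([(c,b,w)],rackparts,[x,y,yaw,80,16,0],[5,5,.05,6,4,3]); print(r)
wd=(155,262,92,200); mk=o['dish'][0][1]
mm=np.where(mk,1,0).astype(float)
for y0 in (1.0,-.5): print('dish',fit([(c,mm,wd)],dishparts,[510,-40,y0],[8,8,.2]))
for n in('w1',):
    v=im.copy()
    for P in rackparts(r[0]):
        h=cv2.convexHull(proj(c,P)[:,::-1].astype(np.float32)); cv2.polylines(v,[np.round(h*16).astype(np.int32)],True,(255,0,0),1,shift=4)
    q=fit([(c,mm,wd)],dishparts,[510,-40,.3],[8,8,.2]); print(q)
    h=cv2.convexHull(proj(c,dishparts(q[0])[0])[:,::-1].astype(np.float32)); cv2.polylines(v,[np.round(h*16).astype(np.int32)],True,(0,255,0),1,shift=4)
    cv2.imwrite('pics/fit1.png',cv2.resize(v[150:270,90:340,::-1],None,fx=3,fy=3,interpolation=cv2.INTER_CUBIC))
E
```

```text
[[535. 217.]
 [580. 140.]
 [647. 284.]] 89.22986938380319 129.89703667108247
rack 600.3417606799426 204.49891215024041 0.5354716777878678
(array([ 5.99923869e+02,  2.03813709e+02,  5.39300029e-01,  8.80020407e+01,
        1.82614945e+01, -4.06759310e+00]), np.float64(2.4453787803649902))
dish (array([ 5.14255032e+02, -3.80855631e+01,  3.07078990e-01]), np.float64(269.85845947265625))
dish (array([ 5.14330966e+02, -3.75884243e+01,  3.30025430e-01]), np.float64(273.21246337890625))
(array([ 5.14504870e+02, -3.83667188e+01,  3.05201892e-01]), np.float64(272.9862060546875))
```

View pics/fit1.png

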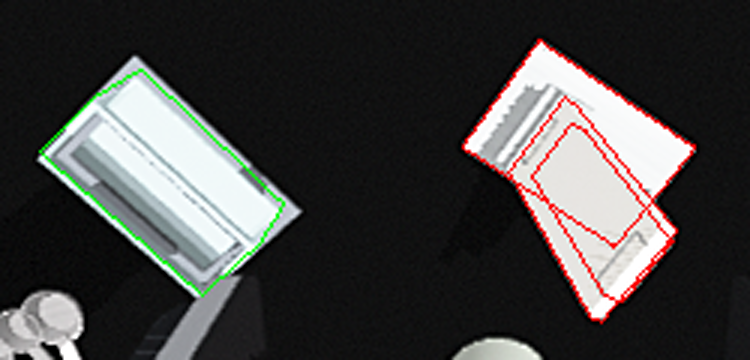

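The rack and lid fit is tight. The dish mask is cut by the finger and the mat, so I'll measure it again later. Next I work out the grasp.

```bash
cat >> h.py <<'E'
def go(Rt,pt,st=None):
    "print total shift units, rotvec units, rows needed"
    s=env.state(); Rc=R.from_euler('xyz',s['tool_rot']); d=(np.array(pt)-s['tool_pos']); rv=(Rt*Rc.inv()).as_rotvec()/(2*np.pi)
    print('t',round(s['t'],2),'shift',(d/150).round(3),'rot',rv.round(4),'rows>=',np.ceil(max(np.linalg.norm(d)/41.7,np.linalg.norm(rv)*360/7.16)))
def tool_for(lidR): # tool x=lid x, y=-lid y, z=-lid z
    return R.from_matrix(lidR@np.diag([1,-1,-1]))
def rackpose(p):
    x,y,yaw,a,b,l=p; Z=R.from_euler('z',yaw).as_matrix(); return Z@LR, Z@(LR@np.array([a,l,b]))+[x,y,0]
E
python3 - <<'E'
from h import *
p=[599.92,203.81,.5393,88,18.26,-4.07]
L,o=rackpose(p); print(o, L)
T=tool_for(L); g=o+L@[22,0,-10]; pre=o+L@[22,0,100]; print(g,pre)
print(np.round(env.state()['qpos'],3))
go(T,pre+[0,0,40]); go(T,pre)
E
```

```text
[613.11294007 206.9624792   88.93818475] [[ 0.29348001 -0.51353547 -0.80631929]
 [ 0.17564148  0.85806837 -0.48256476]
 [ 0.9396912   0.          0.34202404]]
[627.63269326 215.65223932 106.19115076] [538.9375709  162.57011545 143.81379545]
[0.395 0.324 0.479 1.726 0.    0.815]
t 2.82 shift [ 0.316 -0.283 -1.329] rot [ 0.2329  0.0139 -0.2957] rows>= 19.0
t 2.82 shift [ 0.316 -0.283 -1.595] rot [ 0.2329  0.0139 -0.2957] rows>= 19.0
```

Emit:
{"op": "step_arm", "data": {
  "deltas": [
    [0.0176,-0.0157,-0.05,0,0,-0.01927],
    [0.0176,-0.0157,-0.05,0,0,-0.01927],
    [0.0176,-0.0157,-0.05,0,0,-0.01927],
    [0.0176,-0.0157,-0.05,0,0,-0.01927],
    [0.0176,-0.0157,-0.05,0,0,-0.01927],
    [0.0176,-0.0157,-0.05,0,0,-0.01927],
    [0.0176,-0.0157,-0.05,0,0,-0.01927],
    [0.0176,-0.0157,-0.05,0,0,-0.01927],
    [0.0176,-0.0157,-0.05,0,0,-0.01927],
    [0.0176,-0.0157,-0.05,0,0,-0.01927],
    [0.0176,-0.0157,-0.05,0,0,-0.01927],
    [0.0176,-0.0157,-0.05,0,0,-0.01927],
    [0.0176,-0.0157,-0.05,0,0,-0.01927],
    [0.0176,-0.0157,-0.05,0,0,-0.01927],
    [0.0176,-0.0157,-0.05,0,0,-0.01927],
    [0.0176,-0.0157,-0.05,0,0,-0.01927],
    [0.0176,-0.0157,-0.05,0,0,-0.01927],
    [0.0176,-0.0157,-0.05,0,0,-0.01927]
  ]
}}

```text
t: 4.32
tool_pos: [539.0, 162.7, 247.9]
tool_rot: [-3.142, 0.0, 0.537]
ft_force: [-0.2, -0.3, -0.7]
gripper_width: 1.001
gripper_force: 0.0
```

Emit:
{"op": "step_arm", "data": {
  "deltas": [
    [0,0,-0.043,0.00998,-0.01668,0],
    [0,0,-0.043,0.00998,-0.01668,0],
    [0,0,-0.043,0.00998,-0.01668,0],
    [0,0,-0.043,0.00998,-0.01668,0],
    [0,0,-0.043,0.00998,-0.01668,0],
    [0,0,-0.043,0.00998,-0.01668,0],
    [0,0,-0.043,0.00998,-0.01668,0],
    [0,0,-0.043,0.00998,-0.01668,0],
    [0,0,-0.043,0.00998,-0.01668,0],
    [0,0,-0.043,0.00998,-0.01668,0],
    [0,0,0,0,0,0]
  ]
}}

```text
t: 5.23
tool_pos: [542.8, 163.3, 193.0]
tool_rot: [-3.131, -0.898, 0.531]
ft_force: [-1.2, -0.0, -2.9]
gripper_width: 1.004
gripper_force: 0.0
```

Run:
```python
from h import *
p=[599.92,203.81,.5393,88,18.26,-4.07]
L,o=rackpose(p); T=tool_for(L); g=o+L@[22,0,-10]; pre=o+L@[22,0,100]
print(np.round(env.state()['qpos'],3)); go(T,pre)
snap('wrist',['lid','rack'],'w2')
```

```text
[ 0.115 -0.164 -0.997 -0.113  0.331  2.872]
t 5.23 shift [-0.026 -0.005 -0.328] rot [ 0.0256 -0.0448 -0.0001] rows>= 3.0
w2 lid [(0.89, [206.0, 251.0], [664.0, 243.0], 6629)]
w2 rack [(0.66, [275.0, 248.0], [576.0, 194.0], 2806)]
```

View pics/w2.png

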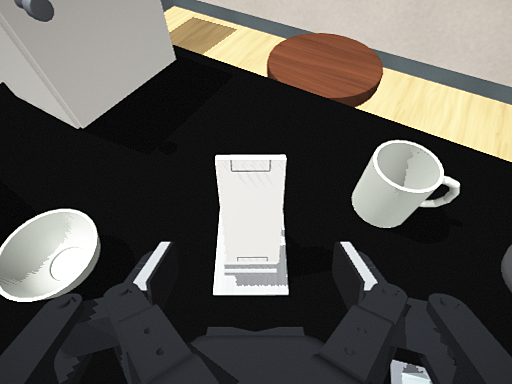

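The second view shows the lid face-on at cols 215–286, rows 154–262, with its upper edge at row 155, centred between the fingers. Now I fit both views together.

Run:
```python
from h import *
V=[]
for n,w in (('w1',(155,258,236,330)),('w2',(145,264,205,300))):
    c,im,o=pickle.load(open(n+'.pkl','rb')); V.append((c,bright(im),w))
p0=[599.92,203.81,.5393,88,18.26,-4.07]
for v in ([V[1]],V): 
    r=fit(v,rackparts,p0,[5,5,.05,6,4,3]); p=r[0]; print(p.round(3),r[1]); L,o=rackpose(p); print(o.round(1))
T=tool_for(L); g=o+L@[22,0,-10]
for d in (70,30,0): go(T,g+L@[0,0,d])
```

```text
[ 5.95790e+02  2.01945e+02  5.36000e-01  9.33640e+01  1.86130e+01
 -2.81900e+00] 8.849918365478516
[609.6 206.9  94.1]
[ 5.99799e+02  2.04097e+02  5.41000e-01  9.14500e+01  2.21640e+01
 -2.68700e+00] 13.10781478881836
[610.1 207.2  93.5]
t 5.38 shift [ 0.146  0.122 -0.416] rot [ 0.026  -0.0448  0.0002] rows>= 3.0
t 5.38 shift [ 0.361  0.251 -0.507] rot [ 0.026  -0.0448  0.0002] rows>= 3.0
t 5.38 shift [ 0.522  0.348 -0.575] rot [ 0.026  -0.0448  0.0002] rows>= 4.0
```

Emit:
{"op": "step_arm", "data": {
  "deltas": [
    [0.029,0.024,-0.083,0.0052,-0.009,0],
    [0.029,0.024,-0.083,0.0052,-0.009,0],
    [0.029,0.024,-0.083,0.0052,-0.009,0],
    [0.029,0.024,-0.083,0.0052,-0.009,0],
    [0.029,0.024,-0.083,0.0052,-0.009,0],
    [0,0,0,0,0,0]
  ]
}}

```text
t: 5.88
tool_pos: [613.4, 180.3, 161.3]
tool_rot: [-3.116, -1.137, 0.536]
ft_force: [-0.4, -0.3, -1.4]
gripper_width: 0.999
gripper_force: 0.0
```

Run:
```python
from h import *
p=[599.8,204.1,.541,91.45,22.16,-2.69]
L,o=rackpose(p); T=tool_for(L); g=o+L@[22,0,-10]
print(np.round(env.state()['qpos'],3),np.degrees(env.state()['tool_rot']),T.as_euler('xyz',degrees=True))
for d in (70,0): go(T,g+L@[0,0,d])
```

```text
[ 0.082  0.196 -1.128 -0.842  0.434  2.937] [-178.54378782  -65.13935204   30.72018332] [180.         -69.99976225  30.99701672]
t 5.88 shift [-0.301  0.011 -0.177] rot [ 0.0056 -0.0124 -0.003 ] rows>= 2.0
t 5.88 shift [ 0.075  0.237 -0.337] rot [ 0.0056 -0.0124 -0.003 ] rows>= 2.0
```

```bash
cat >> h.py <<'E'
def tilted(L,deg): # rotate tool about lid y so that it points deg more downward than lid normal
    return R.from_matrix(L@R.from_euler('y',deg,degrees=True).as_matrix()@np.diag([1,-1,-1]))
P2=[599.8,204.1,.541,91.45,22.16,-2.69]
def graspT(deg,back=0,a=22,adv=14):
    L,o=rackpose(P2); T=tilted(L,deg); z=T.as_matrix()[:,2]; return T,o+L@[a,0,4]+z*(adv-back)
E
python3 - <<'E'
from h import *
T,g=graspT(25); print(T.as_euler('xyz',degrees=True),T.as_matrix()[:,2],g)
for b in (80,0): go(*graspT(25,b))
L,o=rackpose(P2); s=env.state(); print('tcp in lid',L.T@(np.array(s['tool_pos'])-o))
E
```

```text
[180.         -44.99976225  30.99701672] [ 0.60612526  0.36415384 -0.70710972] [621.86064844 214.2156659  105.65577975]
t 5.88 shift [-0.267  0.032  0.006] rot [-0.0307  0.0468 -0.0026] rows>= 3.0
t 5.88 shift [ 0.056  0.226 -0.371] rot [-0.0307  0.0468 -0.0026] rows>= 3.0
tcp in lid [ 59.90323346 -24.70634574  33.56122569]
```

Emit:
{"op": "step_arm", "data": {
  "deltas": [
    [-0.08,0,0.04,-0.0077,0.0117,-0.0006],
    [-0.08,0,0,-0.0077,0.0117,-0.0006],
    [-0.08,0.016,-0.02,-0.0077,0.0117,-0.0006],
    [-0.027,0.016,-0.014,-0.0077,0.0117,-0.0006],
    [0,0,0,0,0,0]
  ]
}}

```text
t: 6.3
tool_pos: [586.6, 185.2, 165.3]
tool_rot: [-3.138, -0.888, 0.544]
ft_force: [1.4, -0.4, 1.9]
gripper_width: 0.998
gripper_force: 0.0
```

Run:
```python
from h import *
print(np.round(env.state()['qpos'],3),np.degrees(env.state()['tool_rot']))
for b in (80,0): go(*graspT(25,b))
```

```text
[ 0.157 -0.006 -0.945 -0.218  0.3    2.89 ] [-179.78151406  -50.8967887    31.14229086]
t 6.3 shift [-0.088 -0.001 -0.021] rot [-0.0088  0.0138 -0.0009] rows>= 1.0
t 6.3 shift [ 0.235  0.193 -0.398] rot [-0.0088  0.0138 -0.0009] rows>= 2.0
```

Emit:
{"op": "step_arm", "data": {
  "deltas": [
    [-0.044,0,-0.01,-0.0044,0.0069,-0.0005],
    [-0.044,0,-0.01,-0.0044,0.0069,-0.0005],
    [0,0,0,0,0,0],
    [0.0404,0.0243,-0.0471,0,0,0],
    [0.0404,0.0243,-0.0471,0,0,0],
    [0.0404,0.0243,-0.0471,0,0,0],
    [0,0,0,0,0,0]
  ]
}}

```text
t: 6.88
tool_pos: [591.5, 195.5, 137.0]
tool_rot: [-3.14, -0.79, 0.538]
ft_force: [-0.5, -0.2, -0.4]
gripper_width: 1.005
gripper_force: 0.0
```

Run:
```python
from h import *
print(np.round(env.state()['qpos'],3),np.degrees(env.state()['tool_rot']))
for b in (50,0): go(*graspT(25,b))
L,o=rackpose(P2); s=env.state(); print('tcp in lid',L.T@(np.array(s['tool_pos'])-o))
```

```text
[ 0.203  0.055 -0.871 -0.116  0.238  2.901] [-179.8901203   -45.27537038   30.81002924]
t 6.88 shift [0.001 0.004 0.027] rot [-0.0006  0.0005  0.0003] rows>= 1.0
t 6.88 shift [ 0.203  0.125 -0.209] rot [-0.0006  0.0005  0.0003] rows>= 2.0
tcp in lid [33.28044081 -0.41311386 35.57273693]
```

Aligned (0.4 mm lateral). I advance and grip.

Emit:
{"op": "step_arm", "data": {
  "deltas": [
    [0.041,0.025,-0.042,0,0,0],
    [0.041,0.025,-0.042,0,0,0],
    [0.041,0.025,-0.042,0,0,0],
    [0.041,0.025,-0.042,0,0,0],
    [0.041,0.025,-0.042,0,0,0],
    [0,0,0,0,0,0]
  ]
}}

```text
t: 7.38
tool_pos: [622.1, 214.3, 104.8]
tool_rot: [-3.14, -0.788, 0.538]
ft_force: [0.4, 0.4, -0.6]
gripper_width: 1.003
gripper_force: 0.0
```

Emit:
{"op": "step_arm", "data": {
  "deltas": [
    [0,0,0,0,0,0],
    [0,0,0,0,0,0],
    [0,0,0,0,0,0],
    [0,0,0,0,0,0],
    [0,0,0,0,0,0],
    [0,0,0,0,0,0]
  ],
  "claw": 1,
  "grip_force": 50
}}

```text
t: 7.88
tool_pos: [621.2, 213.6, 106.5]
tool_rot: [-3.14, -0.789, 0.537]
ft_force: [-7.1, -1.7, 5.1]
gripper_width: 0.715
gripper_force: 54.5
```

Run:
```python
from h import *
s=env.state(); print(np.round(s['qpos'],3),np.degrees(s['tool_rot']),s['gripper_width']*85)
L,o=rackpose(P2);  print('tcp in lid',L.T@(np.array(s['tool_pos'])-o)); print('u',L[:,0]*100/150)
```

```text
[ 0.23   0.174 -0.838 -0.205  0.218  2.921] [-179.91296618  -45.1939409    30.79138122] 60.77863649360011
tcp in lid [16.54752599 -0.22062921 -7.57651189]
u [0.195454   0.11742676 0.6264608 ]
```

Emit:
{"op": "step_arm", "data": {
  "deltas": [
    [0.0156,0.0094,0.0501,0,0,0],
    [0.0156,0.0094,0.0501,0,0,0],
    [0.0156,0.0094,0.0501,0,0,0],
    [0.0156,0.0094,0.0501,0,0,0],
    [0.0156,0.0094,0.0501,0,0,0],
    [0.0156,0.0094,0.0501,0,0,0],
    [-0.054,-0.032,0.08,0,0,0],
    [-0.054,-0.032,0.08,0,0,0],
    [-0.054,-0.032,0.08,0,0,0],
    [-0.054,-0.032,0.08,0,0,0],
    [-0.054,-0.032,0.08,0,0,0],
    [-0.054,-0.032,0.08,0,0,0],
    [0,0,0,0,0,0]
  ]
}}

```text
t: 8.97
tool_pos: [587.6, 193.3, 227.4]
tool_rot: [3.141, -0.793, 0.539]
ft_force: [0.7, -0.1, -0.8]
gripper_width: 0.715
gripper_force: 55.0
```

Run:
```python
from h import *
s=env.state(); print(np.round(s['qpos'],3),np.degrees(s['tool_rot']),s['gripper_width']*85)
snap('wrist',['lid'],'w3')
```

```text
[ 0.2   -0.089 -0.735  0.161  0.238  2.899] [179.9531359  -45.45841234  30.88145489] 60.74512621805029
w3 lid [(0.69, [252.0, 253.0], [639.0, 226.0], 17178)]
```

View pics/w3.png

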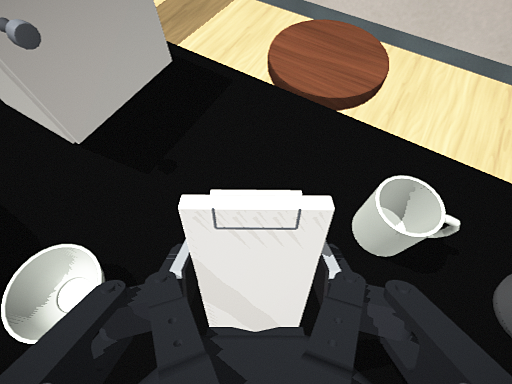

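The lid is held between the pads. Its top edge is at about row 200, cols 180–333. I fit its pose in the hand.

```bash
cat >> h.py <<'E'
# lid in tool: q=[a,lat,h,tilt,roll]; TCP in lid coords = (a,lat,h); tilt deg
def lid_in_tool(q):
    Rl=R.from_matrix(R.from_euler('y',q[3],degrees=True).as_matrix()@np.diag([1,-1,-1]))*R.from_euler('x',q[4] if len(q)>4 else 0,degrees=True) # tool in lid
    return Rl
def lidworld(q,tp,tr):
    T=R.from_euler('xyz',tr); L=T*lid_in_tool(q).inv(); return L.as_matrix(), np.array(tp)-L.apply(q[:3])
def heldparts(tp,tr):
    def f(q):
        L,o=lidworld(q,tp,tr); return [FL@L.T+o,RIM@L.T+o]
    return f
E
python3 - <<'E'
from h import *
c,im,o=pickle.load(open('w3.pkl','rb')); s=env.state()
f=heldparts(s['tool_pos'],s['tool_rot'])
q0=[16.5,-.2,-7.6,25,0]
pr=np.abs
L,oo=lidworld(q0,s['tool_pos'],s['tool_rot']); print('pred corners',proj(c,np.array([[70,31,8],[70,-31,8],[59.5,21.5,-14],[59.5,-21.5,-14]])@L.T+oo).round(1))
b=bright(im,90,190)
r=fit([(c,b,(183,240,172,342))],f,q0,[3,1,3,3,1]); print(r)
b4=fit([(c,b,(183,240,172,342))],lambda q:f([q[0],-.2,q[1],q[2],0]),[16.5,-7.6,25],[3,3,3]); print(b4)
E
```

```text
pred corners [[210.1 174. ]
 [210.  328.2]
 [191.9 207.7]
 [191.8 295.7]]
(array([14.48032381,  1.6933282 , -8.00336315, 25.3721801 ,  0.12857412]), np.float64(117.76005554199219))
(array([16.52146807, -5.49891371, 25.89206298]), np.float64(426.8141174316406))
```

Run:
```python
from h import *
go(R.from_euler('xyz',[np.pi,0,.306]),[440,-61,340])
```

```text
t 9.07 shift [-0.985 -1.697  0.768] rot [-0.0517  0.1151 -0.035 ] rows>= 8.0
```

Emit:
{"op": "step_arm", "data": {
  "deltas": [
    [-0.03,-0.02,0.12,-0.0043,0.0096,-0.0029],
    [-0.06,-0.08,0.12,-0.0043,0.0096,-0.0029],
    [-0.08,-0.14,0.1,-0.0043,0.0096,-0.0029],
    [-0.09,-0.16,0.08,-0.0043,0.0096,-0.0029],
    [-0.09,-0.16,0.07,-0.0043,0.0096,-0.0029],
    [-0.09,-0.16,0.05,-0.0043,0.0096,-0.0029],
    [-0.09,-0.16,0.05,-0.0043,0.0096,-0.0029],
    [-0.09,-0.16,0.05,-0.0043,0.0096,-0.0029],
    [-0.09,-0.16,0.05,-0.0043,0.0096,-0.0029],
    [-0.09,-0.16,0.04,-0.0043,0.0096,-0.0029],
    [-0.09,-0.16,0.03,-0.0043,0.0096,-0.0029],
    [-0.09,-0.16,0.02,-0.0043,0.0096,-0.0029],
    [-0.095,-0.17,0,0,0,0],
    [0,0,0,0,0,0],
    [0,0,0,0,0,0]
  ]
}}

```text
t: 10.32
tool_pos: [428.1, -83.3, 335.9]
tool_rot: [-3.138, -0.01, 0.308]
ft_force: [0.8, 0.4, -2.0]
gripper_width: 0.711
gripper_force: 55.0
```

Run:
```python
from h import *
s=env.state(); print(np.round(s['qpos'],3),np.degrees(s['tool_rot']),s['qvel'].round(3))
snap('wrist',['dish','box','lid'],'w4')
```

```text
[-0.198  0.079  0.051  1.536  0.008  2.636] [-179.78146069   -0.55180877   17.64669341] [ 0.034 -0.006 -0.002 -0.003  0.007  0.018]
w4 dish [(0.61, [92.0, 248.0], [523.0, -40.0], 4372)]
w4 box [(0.65, [218.0, 473.0], [438.0, -513.0], 3392), (0.62, [164.0, 393.0], [484.0, -323.0], 4482), (0.56, [30.0, 480.0], [717.0, -356.0], 4165)]
w4 lid [(0.9, [253.0, 254.0], [239.0, -140.0], 16997)]
```

View pics/w4.png

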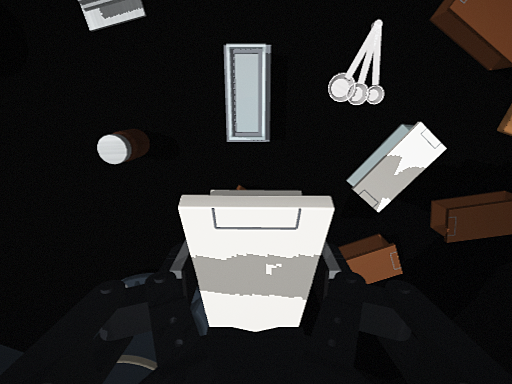

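The view is clear. The dish is at cols 224–270, rows 43–142, and the white-lidded box is at (397,167), unobstructed. I fit both.

```bash
cat >> h.py <<'E'
def hullmask(im,w,lo=60,hi=140):
    b=np.zeros(im.shape[:2]); r0,r1,c0,c1=w; sub=cv2.resize(bright(im,lo,hi)[r0:r1,c0:c1],None,fx=4,fy=4,interpolation=cv2.INTER_LINEAR)
    m=(sub>.5).astype(np.uint8); n,l,s,_=cv2.connectedComponentsWithStats(m); k=1+np.argmax(s[1:,4])
    pts=cv2.findNonZero((l==k).astype(np.uint8)); h=cv2.convexHull(pts); o=np.zeros_like(m); cv2.fillConvexPoly(o,h,1)
    b[r0:r1,c0:c1]=cv2.resize(o.astype(np.float32),(c1-c0,r1-r0),interpolation=cv2.INTER_AREA); return b
E
python3 - <<'E'
from h import *
c,im,o=pickle.load(open('w4.pkl','rb'))
wd=(30,155,212,282); wb=(108,225,335,458)
for lo,hi in((40,100),(60,140)):
    m=hullmask(im,wd,lo,hi); print('dish',fit([(c,m,wd)],dishparts,[514,-38,.306],[6,6,.05]), [fit([(c,m,wd)],lambda p,h=h:[place(cub(-65,65,-27,27,0,h),*p)],[514,-38,.306],[6,6,.05])[1] for h in (40,55,65)])
    b=hullmask(im,wb,lo,hi); print('box',fit([(c,b,wb)],boxparts,[480,-304,-.4],[6,6,.1]))
q=[14.5,1.7,-8.0,25.4,.1]; s=env.state()
f=heldparts(s['tool_pos'],s['tool_rot'])
print(fit([(c,bright(im,90,190),(189,240,172,342))],f,q,[3,1,3,3,1]))
E
```

```text
dish (array([ 5.15986890e+02, -4.25537052e+01,  3.05885667e-01]), np.float64(604.1911010742188)) [np.float64(905.243408203125), np.float64(669.12451171875), np.float64(528.04833984375)]
box (array([ 4.82651540e+02, -3.04580199e+02, -3.91036962e-01]), np.float64(18.876399993896484))
dish (array([ 5.16229953e+02, -4.35236716e+01,  3.19814025e-01]), np.float64(527.1714477539062)) [np.float64(837.30712890625), np.float64(601.2342529296875), np.float64(461.0871887207031)]
box (array([ 4.82512682e+02, -3.04779012e+02, -3.95338043e-01]), np.float64(16.220630645751953))
(array([ 20.17559054,   3.32546404, -12.99080719,  18.23137633,
         1.47422875]), np.float64(146.4088592529297))
```

Run:
```python
from h import *
c,im,o=pickle.load(open('w4.pkl','rb'))
v=cv2.resize(im[30:155,202:292,::-1],None,fx=5,fy=5,interpolation=cv2.INTER_CUBIC)
P=place(DISH,516,-42.5,.306); q=proj(c,P); print(q.round(1))
for lo,col in ((1,(0,0,255)),(0,(0,255,0))):
    h=cv2.convexHull(((q[lo::2,::-1]+.5-[202,30])*5).astype(np.float32)); cv2.polylines(v,[h.astype(np.int32)],True,col,1)
cv2.imwrite('pics/w4d.png',v)
```

```text
[[136.  263.7]
 [140.1 264.7]
 [135.9 232.5]
 [140.  229.2]
 [ 52.8 264.6]
 [ 44.4 265.9]
 [ 52.8 230.6]
 [ 44.4 226.6]]
```

View pics/w4d.png

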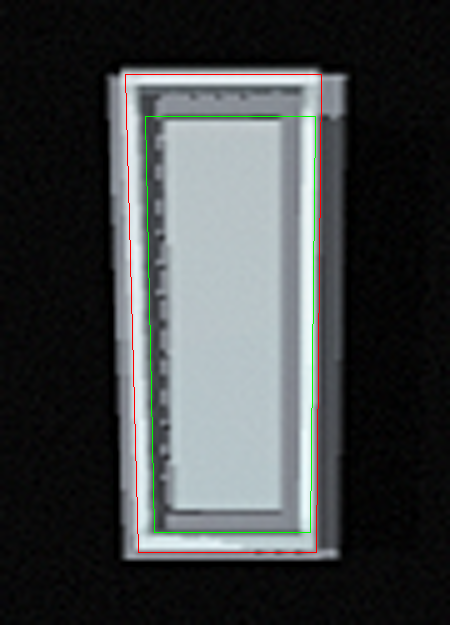

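The overlay shows the bright glass rim with a grey mat reaching past it on both sides. I refit on the rim ring only, leaving the height free.

Run:
```python
from h import *
c,im,o=pickle.load(open('w4.pkl','rb'))
wd=(30,155,212,282)
g=im[30:155,212:282].min(2); print(g[60,5:65])
for lo,hi in((150,210),(180,220)):
    m=hullmask(im,wd,lo,hi); rr=np.argwhere(m>.5); print(rr.min(0),rr.max(0))
    print('rim h free',fit([(c,m,wd)],lambda p:[place(cub(-65,65,-27,27,p[3]-.1,p[3]),*p[:3])],[516,-42.5,.306,60],[6,6,.05,10]))
    print('rim60',fit([(c,m,wd)],lambda p:[place(cub(-65,65,-27,27,59,60),*p[:3])],[516,-42.5,.306],[6,6,.05]))
```

```text
[  6   7  10   9   8   7   5  13 124 141 164 205 220 183 101  65  65 126
 136 175 189 187 183 185 185 183 185 184 184 184 185 184 185 184 185 185
 186 184 184 188 181 146 131 131 132 200 237 213 122  63  72  76  83  44
   0   2   6   2   2   5]
[ 54 235] [131 256]
rim h free (array([ 5.34675536e+02, -2.81484473e+01,  3.11754198e-01, -1.65057275e+02]), np.float64(317.65960693359375))
rim60 (array([ 5.04458586e+02, -4.25876897e+01,  3.96855565e-01]), np.float64(1651.13720703125))
[ 52 262] [135 264]
rim h free (array([ 1.68744201e+03, -2.06553550e+02,  4.22846753e+00, -4.56754257e+03]), np.float64(136.8927001953125))
rim60 (array([ 403.55555556, -173.83333333,    1.3022963 ]), np.float64(136.8927001953125))
```

```bash
cat >> h.py <<'E'
from scipy.optimize import least_squares
def ringmid(prof,k0,sp=3):
    "midpoint (pixel-centre coords) of bright ridge near k0 in profile"
    k0=int(round(k0)); k=k0-sp+int(np.argmax(prof[k0-sp:k0+sp+1])); pk=prof[k]
    def edge(d):
        lo=min(prof[k+d*1],prof[k+d*2],prof[k+d*3],prof[k+d*4]) ; lo=prof[k+d*3]; acc=.5
        for j in(1,2): acc+=np.clip((prof[k+d*j]-lo)/(pk-lo),0,1)
        return acc
    return k+(edge(1)-edge(-1))/2, edge(1)+edge(-1)
def rimfit(c,im,p0,z=60,show=True):
    g=im.min(2).astype(float); p=np.array(p0,float)
    for it in range(3):
        obs=[]
        for side in(-1,1):
            for t in np.linspace(-45,45,19):
                X=place(np.array([[t,25*side,z]]),*p); q=proj(c,X)[0]; r=int(round(q[0])); m,w=ringmid(g[r],q[1]); obs.append((r,m,w,'y',side))
            for t in np.linspace(-14,14,9):
                X=place(np.array([[63*side,t,z]]),*p); q=proj(c,X)[0]; cc=int(round(q[1])); m,w=ringmid(g[:,cc],q[0]); obs.append((m,cc,w,'x',side))
        def res(p):
            out=[]
            for r,cc,w,k,s in obs:
                X=atz(c,[r,cc],z)[:2]-p[:2]; L=np.array([[np.cos(p[2]),np.sin(p[2])],[-np.sin(p[2]),np.cos(p[2])]])@X
                out.append(L[1]-25*s if k=='y' else L[0]-63*s)
            return np.array(out)
        f=least_squares(res,p,loss='soft_l1'); p=f.x
    if show:
        e=res(p); print(p.round(3)); 
        for k in'yx':
            for s in(-1,1): i=[j for j,o in enumerate(obs) if o[3]==k and o[4]==s]; print(k,s,'median res',np.median(e[i]).round(2),'sd',e[i].std().round(2),'width',np.median([obs[j][2] for j in i]).round(2))
    return p
E
python3 - <<'E'
from h import *
c,im,o=pickle.load(open('w4.pkl','rb'))
rimfit(c,im,[516,-42.5,.306])
E
```

```text
[ 5.16691e+02 -4.14620e+01  3.11000e-01]
y -1 median res 0.18 sd 0.06 width 2.9
y 1 median res -0.21 sd 0.12 width 3.07
x -1 median res -0.16 sd 0.5 width 2.55
x 1 median res 0.3 sd 0.04 width 2.91
```

Run:
```python
from h import *
c,im,o=pickle.load(open('w1.pkl','rb'))
try: rimfit(c,im,[514,-40,.311])
except Exception as e: print(e)
for n,tr in (('w3',None),('w4',None)):
    c,im,o=pickle.load(open(n+'.pkl','rb'))
    # tool pose from camera pose (fixed mount)
    Rc=R.from_euler('xyz',c['attitude']); 
    M=np.array([[-.001,-.951,-.308],[1,-.001,0],[-.001,-.308,.951]]); T=Rc*R.from_matrix(M).inv(); tp=np.array(c['origin'])-T.apply([77.62,-.06,-136.08])
    f=heldparts(tp,T.as_euler('xyz'))
    m=bright(im,90,190); m[:,:172]=0
    print(n,tp.round(1),fit([(c,m,(194,240,172,342))],lambda q:f([q[0],q[1],q[2],25.2,0]),[15,1,-8],[3,1,3]),fit([(c,m,(194,240,172,342))],lambda q:f([q[0],q[1],q[2],q[3],0]),[15,1,-8,25],[3,1,3,2]))
```

```text
[ 5.16137e+02 -4.24210e+01  3.09000e-01]
y -1 median res -0.19 sd 0.16 width 3.06
y 1 median res 0.29 sd 0.19 width 2.37
x -1 median res 0.41 sd 0.48 width 4.04
x 1 median res -0.12 sd 3.21 width 3.09
w3 [590.7 193.7 228.9] (array([19.53198213,  0.29862656, -9.14948342]), np.float64(113.14372253417969)) (array([18.92290676,  0.29676869, -7.69734503, 27.20878587]), np.float64(113.71305847167969))
w4 [430.8 -83.5 336. ] (array([20.03819467,  0.26215236, -9.077305  ]), np.float64(204.5937957763672)) (array([19.97059266,  0.25570984, -9.25610916, 24.98455266]), np.float64(204.4744415283203))
```

Run:
```python
from h import *
s=env.state(); T=R.from_euler('xyz',s['tool_rot'])
for n in('w4','now'):
    c=cal('wrist') if n=='now' else pickle.load(open('w4.pkl','rb'))[0]
    print(n,s['tool_pos'],T.inv().apply(np.array(c['origin'])-s['tool_pos']),(T.inv()*R.from_euler('xyz',c['attitude'])).as_matrix().round(4).tolist())
```

```text
w4 [427.94264304 -81.90288045 336.36950981] [  79.96137128    2.6789754  -135.61840881] [[-0.0034, -0.9511, -0.3088], [1.0, -0.0029, -0.0019], [0.0009, -0.3088, 0.9511]]
now [427.94264304 -81.90288045 336.36950981] [  80.17737866    1.04081535 -136.08702571] [[-0.0006, -0.9512, -0.3085], [1.0, -0.0003, -0.001], [0.0008, -0.3085, 0.9512]]
```

```bash
cat >> h.py <<'E'
Q=[17.3,0,-8.5,25.2,0]; DISHP=[515.2,-41.0,.311]
def lidtarget(x,y,yaw,z,q=None):
    q=q or Q; L=R.from_euler('z',yaw); return L*lid_in_tool(q), np.array([x,y,z])+L.apply(q[:3])
E
python3 - <<'E'
from h import *
T,p=lidtarget(*DISHP,90); print(p,T.as_matrix()[:,2]); go(T,p)
T,p=lidtarget(*DISHP,150);go(T,p)
E
```

```text
[531.67008501 -35.70601286  81.5       ] [-0.40535382 -0.13029307 -0.90482705]
t 10.52 shift [ 0.692  0.308 -1.699] rot [-0.0225  0.068   0.0002] rows>= 7.0
t 10.52 shift [ 0.692  0.308 -1.299] rot [-0.0225  0.068   0.0002] rows>= 6.0
```

Emit:
{"op": "step_arm", "data": {
  "deltas": [
    [0.0865,0.0385,-0.1624,-0.0028,0.0085,0],
    [0.0865,0.0385,-0.1624,-0.0028,0.0085,0],
    [0.0865,0.0385,-0.1624,-0.0028,0.0085,0],
    [0.0865,0.0385,-0.1624,-0.0028,0.0085,0],
    [0.0865,0.0385,-0.1624,-0.0028,0.0085,0],
    [0.0865,0.0385,-0.1624,-0.0028,0.0085,0],
    [0.0865,0.0385,-0.1624,-0.0028,0.0085,0],
    [0.0865,0.0385,-0.1624,-0.0028,0.0085,0],
    [0,0,0,0,0,0],
    [0,0,0,0,0,0],
    [0,0,0,0,0,0]
  ]
}}

```text
t: 11.43
tool_pos: [531.6, -35.8, 142.2]
tool_rot: [3.141, 0.438, 0.31]
ft_force: [0.9, 0.9, -1.1]
gripper_width: 0.712
gripper_force: 54.9
```

Run:
```python
from h import *
print(env.state()['qpos'].round(3))
for z in (150,92): go(*lidtarget(*DISHP,z))
```

```text
[ 0.006  0.717  0.394  1.669 -0.128  2.865]
t 11.43 shift [ 0.     0.001 -0.005] rot [0.     0.0002 0.0002] rows>= 1.0
t 11.43 shift [ 0.     0.001 -0.391] rot [0.     0.0002 0.0002] rows>= 2.0
```

Emit:
{"op": "step_arm", "data": {
  "deltas": [
    [0,0,-0.1,0,0,0],
    [0,0,-0.1,0,0,0],
    [0,0,-0.1,0,0,0],
    [0,0,-0.09,0,0.0002,0.0002],
    [0,0,0,0,0,0],
    [0,0,0,0,0,0]
  ]
}}

```text
t: 11.93
tool_pos: [531.6, -36.4, 85.7]
tool_rot: [3.14, 0.438, 0.31]
ft_force: [-0.2, 0.6, -1.0]
gripper_width: 0.708
gripper_force: 54.9
```

Run:
```python
from h import *
print(env.state()['qpos'].round(3))
go(*lidtarget(*DISHP,92))
snap('wrist',['dish','lid'],'w5')
snap('scene',['dish','lid'],'s5')
im=cv2.imread('pics/w5.png')
s5=cv2.imread('pics/s5.png')[160:245,205:305]
a=cv2.resize(im[170:345,150:360],None,fx=3,fy=3,interpolation=cv2.INTER_CUBIC); b=cv2.resize(s5,None,fx=1.6,fy=1.6,interpolation=cv2.INTER_CUBIC)
v=np.zeros((525,800,3),np.uint8); v[:,:630]=a; v[:b.shape[0],630:630+b.shape[1]]=b; cv2.imwrite('pics/w5c.png',v)
```

```text
[ 0.006  0.744  0.3    1.546 -0.128  2.865]
t 11.93 shift [ 0.001  0.005 -0.015] rot [0.     0.0004 0.0001] rows>= 1.0
w5 dish [(0.92, [136.0, 255.0], [554.0, -30.0], 10563)]
w5 lid [(0.87, [250.0, 253.0], [413.0, -74.0], 17211)]
s5 dish [(0.77, [206.0, 252.0], [529.0, -32.0], 701)]
s5 lid [(0.64, [180.0, 255.0], [463.0, -109.0], 486), (0.54, [204.0, 256.0], [515.0, -33.0], 706)]
```

View pics/w5c.png

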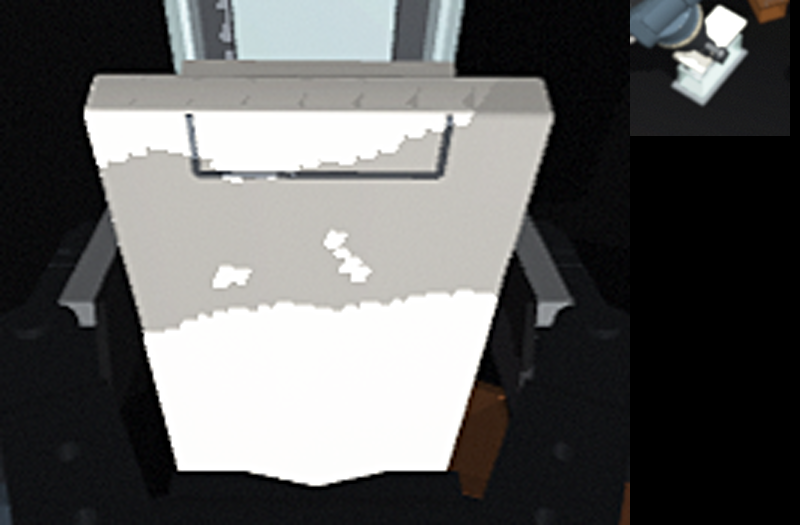

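Run:
```python
from h import *
c,im,o=pickle.load(open('w5.pkl','rb')); s=env.state()
m=o['dish'][0][1]; rr=np.argwhere(m); print('dish mask rows/cols',rr.min(0),rr.max(0))
e=np.array([1.36,-.67,0])
X=np.array([[65,27,60],[65,-27,60],[65,27,0],[65,-27,0],[0,27,60],[0,-27,60]]); print(proj(c,place(X,515.2,-41,.311)+e).round(1))
L,oo=lidworld(Q,s['tool_pos'],s['tool_rot']); print('lid',oo,L.round(3)); print(proj(c,np.array([[70,31,8],[70,-31,8],[59.5,21.5,-14],[59.5,-21.5,-14],[70,31,0],[70,-31,0]])@L.T+oo+e).round(1))
print(c['origin'],s['tool_pos'], R.from_euler('xyz',c['attitude']).as_matrix()[:,2])
for r in (60,80,100,120): print(r, atz(c,[r,255],60).round())
```

```text
dish mask rows/cols [ 88 197] [193 310]
[[153.  201.8]
 [152.8 305.8]
 [102.2 214.4]
 [102.  293.6]
 [231.6 214.7]
 [231.5 293.6]]
lid [515.2127784  -41.60466374  92.66216699] [[ 0.952 -0.305 -0.   ]
 [ 0.305  0.952  0.   ]
 [ 0.    -0.001  1.   ]]
[[202.2 176.8]
 [202.1 333.2]
 [185.  210.5]
 [185.  299.5]
 [188.5 180.9]
 [188.5 329.1]]
[655.40718178   2.25676552 175.5913799 ] [531.69031513 -36.32518932  84.1675844 ] [-0.65005808 -0.20804216 -0.73085084]
60 [622.  -9.  60.]
80 [614. -11.  60.]
100 [606. -14.  60.]
120 [596. -17.  60.]
```

Run:
```python
from h import *
c,im,o=pickle.load(open('w5.pkl','rb')); s=env.state(); e=np.array([1.36,-.67,0])
g=im.min(2).astype(int)
for col in (225,255,285): print(col,'rows140-165',g[140:166,col].tolist()); 
for col in (200,255,310): print(col,'rows 184-212',g[184:213,col].tolist())
for r in (170,180): print(r,g[r,196:240].tolist(),g[r,272:312].tolist())
print(155,g[158,190:216].tolist(),g[158,292:318].tolist())
for r in (201,206): print(r,g[r,172:190].tolist(),g[r,324:342].tolist())
P=np.array([[70,31,8],[70,-31,8],[59.5,21.5,-14],[59.5,-21.5,-14],[70,31,0],[70,-31,0]])
ob=np.array([[207.3,179],[207.8,333.7],[190,210.5],[190,301.3],[195,181.8],[195,331.9]])
def f(q):
    L,oo=lidworld([q[0],q[1],q[2],q[3],0],s['tool_pos'],s['tool_rot']); return (proj(c,P@L.T+oo+e)-ob).ravel()
r=least_squares(f,[17.3,0,-8.5,25.2]); print(r.x,r.fun.reshape(-1,2).round(1))
r=least_squares(lambda q:f([q[0],q[1],q[2],25.2]),[17.3,0,-8.5]); print(r.x,r.fun.reshape(-1,2).round(1))
```

```text
225 rows140-165 [189, 190, 187, 187, 189, 190, 190, 140, 94, 102, 103, 100, 104, 121, 199, 233, 226, 225, 226, 228, 205, 77, 35, 65, 100, 115]
255 rows140-165 [189, 188, 189, 189, 190, 193, 190, 113, 96, 99, 104, 102, 106, 115, 168, 210, 202, 202, 203, 201, 168, 173, 207, 203, 202, 201]
285 rows140-165 [191, 189, 190, 191, 189, 193, 190, 111, 96, 101, 101, 100, 107, 117, 174, 214, 210, 206, 208, 211, 174, 68, 83, 85, 85, 83]
200 rows 184-212 [9, 9, 8, 9, 11, 9, 12, 12, 7, 0, 38, 150, 150, 149, 149, 149, 151, 154, 154, 156, 157, 154, 182, 244, 254, 254, 253, 253, 253]
255 rows 184-212 [201, 201, 202, 201, 203, 202, 151, 131, 137, 138, 135, 120, 150, 146, 148, 148, 153, 154, 152, 157, 157, 155, 158, 233, 254, 253, 254, 253, 253]
310 rows 184-212 [5, 4, 8, 4, 0, 8, 6, 3, 8, 0, 0, 49, 164, 146, 145, 148, 150, 155, 154, 156, 140, 135, 139, 151, 177, 186, 191, 189, 190]
170 [11, 7, 9, 7, 9, 8, 9, 0, 54, 151, 172, 163, 157, 197, 227, 223, 156, 115, 125, 109, 84, 77, 78, 80, 81, 74, 78, 130, 150, 152, 70, 171, 209, 200, 199, 200, 201, 200, 200, 200, 201, 200, 201, 199] [201, 202, 204, 202, 2
[... 616 characters left out ...]
0, 197, 199, 200, 200] [208, 209, 208, 212, 213, 210, 204, 200, 201, 195, 189, 184, 190, 198, 114, 5, 2, 3, 6, 4, 7, 5, 5, 4, 2, 3]
201 [9, 12, 11, 8, 8, 5, 0, 80, 160, 163, 153, 153, 152, 153, 152, 154, 155, 152] [139, 138, 138, 137, 136, 137, 139, 144, 84, 10, 0, 4, 7, 7, 1, 6, 5, 2]
206 [9, 10, 12, 7, 2, 0, 194, 210, 197, 195, 195, 190, 187, 187, 187, 187, 187, 185] [135, 137, 136, 139, 139, 136, 138, 140, 145, 102, 31, 0, 5, 1, 8, 4, 6, 7]
[ 18.99315529   0.58926228 -10.47367029  24.95366168] [[ 0.9 -0.9]
 [ 0.3  1.1]
 [ 0.1  1.1]
 [ 0.1 -0.5]
 [-0.7  0.4]
 [-0.8 -1.2]]
[ 18.95860284   0.58932212 -10.25893201] [[ 1.  -0.8]
 [ 0.4  1.1]
 [-0.   1.1]
 [-0.  -0.5]
 [-0.7  0.4]
 [-0.7 -1.2]]
```

```bash
sed -i 's/^Q=.*/Q=[19.0,.5,-10.4,25.1,0]; DISHP=[515.2,-41.1,.311]/' h.py
python3 - <<'E'
from h import *
s=env.state(); L,oo=lidworld(Q,s['tool_pos'],s['tool_rot']); print(oo, R.from_matrix(L).as_euler('xyz',degrees=True), 'yaw tgt',np.degrees(.311))
for z in (92,78,74,66): go(*lidtarget(*DISHP,z))
E
```

```text
[513.76309204 -42.5935738   94.5950495 ] [-0.03024912  0.08206339 17.78049184] yaw tgt 17.8189874285686
t 12.23 shift [ 0.01   0.01  -0.017] rot [ 0.0001 -0.0002  0.0001] rows>= 1.0
t 12.23 shift [ 0.01  0.01 -0.11] rot [ 0.0001 -0.0002  0.0001] rows>= 1.0
t 12.23 shift [ 0.01   0.01  -0.137] rot [ 0.0001 -0.0002  0.0001] rows>= 1.0
t 12.23 shift [ 0.01  0.01 -0.19] rot [ 0.0001 -0.0002  0.0001] rows>= 1.0
```

Emit:
{"op": "step_arm", "data": {
  "deltas": [
    [0.01,0.01,-0.04,0,0,0],
    [0,0,-0.03,0,0,0],
    [0,0,-0.03,0,0,0],
    [0,0,-0.03,0,0,0],
    [0,0,-0.02,0,0,0],
    [0,0,-0.02,0,0,0],
    [0,0,0,0,0,0]
  ]
}}

```text
t: 12.82
tool_pos: [532.6, -35.0, 57.3]
tool_rot: [3.141, 0.442, 0.31]
ft_force: [0.3, -3.2, -3.3]
gripper_width: 0.713
gripper_force: 55.0
```

Run:
```python
from h import *
s=env.state(); L,oo=lidworld(Q,s['tool_pos'],s['tool_rot']); print(oo.round(2), R.from_matrix(L).as_euler('xyz',degrees=True).round(2),s['ft_force'].round(1),s['ft_torque'].round(2))
```

```text
[514.7  -41.29  67.79] [-0.02  0.2  17.79] [ 0.3 -3.2 -3.3] [-0.42 -0.71  0.53]
```

Emit:
{"op": "step_arm", "data": {
  "deltas": [
    [0,0,-0.014,0,0,0],
    [0,0,-0.014,0,0,0],
    [0,0,-0.014,0,0,0],
    [0,0,0,0,0,0]
  ],
  "grip_force": 80
}}

```text
t: 13.15
tool_pos: [532.7, -35.0, 51.8]
tool_rot: [3.141, 0.441, 0.31]
ft_force: [-1.0, -3.5, 3.3]
gripper_width: 0.708
gripper_force: 85.7
```

Emit:
{"op": "step_arm", "data": {
  "deltas": [
    [0,0,-0.01,0,0,0],
    [0,0,-0.01,0,0,0],
    [0,0,0,0,0,0]
  ]
}}

```text
t: 13.4
tool_pos: [532.7, -35.0, 51.6]
tool_rot: [3.14, 0.44, 0.31]
ft_force: [-6.0, -0.4, 43.9]
gripper_width: 0.703
gripper_force: 89.3
```

Run:
```python
from h import *
s=env.state(); L,oo=lidworld(Q,s['tool_pos'],s['tool_rot']); print(oo.round(2), R.from_matrix(L).as_euler('xyz',degrees=True).round(2),s['ft_force'].round(1),s['ft_torque'].round(2))
```

```text
[514.81 -41.31  62.05] [-0.07  0.12 17.8 ] [-6.  -0.4 43.9] [-1.08  4.09  0.02]
```

Emit:
{"op": "step_arm", "data": {
  "deltas": [
    [0,0,0.008,0,0,0],
    [0,0,0,0,0,0]
  ]
}}

```text
t: 13.57
tool_pos: [532.7, -35.0, 51.7]
tool_rot: [3.141, 0.44, 0.31]
ft_force: [-4.7, -3.0, 26.7]
gripper_width: 0.705
gripper_force: 88.0
```

Emit:
{"op": "step_arm", "data": {
  "deltas": [
    [0,0,0,0,0,0],
    [0,0,0,0,0,0],
    [0,0,0,0,0,0],
    [0,0,0,0,0,0]
  ],
  "claw": 0,
  "grip_force": 40
}}

```text
t: 13.9
tool_pos: [532.8, -34.7, 49.5]
tool_rot: [-3.141, 0.441, 0.31]
ft_force: [0.0, -0.7, 0.2]
gripper_width: 1.005
gripper_force: 0.0
```

Emit:
{"op": "step_arm", "data": {
  "deltas": [
    [0.054,0.017,0.12,0,0,0],
    [0.054,0.017,0.12,0,0,0],
    [0.054,0.017,0.12,0,0,0],
    [0.054,0.017,0.12,0,0,0],
    [0.054,0.017,0.12,0,0,0],
    [0.054,0.017,0.12,0,0,0],
    [0,0,0,0,0,0]
  ]
}}

```text
t: 14.48
tool_pos: [583.0, -19.0, 160.2]
tool_rot: [3.14, 0.437, 0.31]
ft_force: [0.5, 0.2, 0.5]
gripper_width: 0.998
gripper_force: 0.0
```

Run:
```python
from h import *
s=env.state(); print(s['qpos'].round(3))
snap('wrist',['dish','lid'],'w6'); snap('scene',['lid'],'s6'); snap('top',['lid'],'t6')
```

```text
[ 0.03   0.853  0.693  1.833 -0.119  2.886]
w6 dish [(0.7, [131.0, 256.0], [567.0, -26.0], 2745)]
w6 lid [(0.87, [199.0, 254.0], [472.0, -55.0], 6634)]
s6 lid [(0.8, [191.0, 254.0], [491.0, -74.0], 666), (0.31, [187.0, 193.0], [639.0, -204.0], 117)]
t6 lid []
```

Run:
```python
from h import *
T=R.from_euler('xyz',[np.pi,0,.311]); x,y,a=DISHP
go(T,[x,y,110]); go(T,[x,y,82]); print('end +-40 units',np.array([np.cos(a),np.sin(a)])*40/150)
c,im,o=pickle.load(open('w6.pkl','rb')); e=np.array([1.36,-.67,0])
m=o['lid'][0][1].astype(float); rr=np.argwhere(m); print(rr.min(0),rr.max(0))
w=(rr[:,0].min()-8,rr[:,0].max()+8,rr[:,1].min()-8,rr[:,1].max()+8)
f=lambda p:[(FL@R.from_euler('xyz',[p[5],p[4],0],degrees=True).as_matrix().T)@R.from_euler('z',p[2]).as_matrix().T+p[[0,1,3]]+e]
for p0 in ([515,-41,.311,60,0,0],[515,-41,.311,63,2,0]): print(fit([(c,m,w)],f,p0,[3,3,.03,3,2,2]))
```

```text
t 14.83 shift [-0.438 -0.144 -0.314] rot [ 0.0215 -0.067   0.0001] rows>= 4.0
t 14.83 shift [-0.438 -0.144 -0.501] rot [ 0.0215 -0.067   0.0001] rows>= 4.0
end +-40 units [0.25387414 0.08160288]
[151 218] [253 292]
(array([ 5.14307852e+02, -4.00021170e+01,  3.00506104e-01,  5.97703814e+01,
        9.53193106e-02,  4.80888398e-01]), np.float64(3.926938772201538))
(array([ 5.14167381e+02, -4.00571525e+01,  3.00704574e-01,  5.96251312e+01,
        1.62270366e-01,  4.22070550e-01]), np.float64(3.944058895111084))
```

The fit puts the lid flange at z ≈ 59.7 and level, so it is home. I'll confirm with a gentle centre press.

Emit:
{"op": "step_arm", "data": {
  "deltas": [
    [-0.073,-0.024,-0.0523,0.0036,-0.0112,0],
    [-0.073,-0.024,-0.0523,0.0036,-0.0112,0],
    [-0.073,-0.024,-0.0523,0.0036,-0.0112,0],
    [-0.073,-0.024,-0.0523,0.0036,-0.0112,0],
    [-0.073,-0.024,-0.0523,0.0036,-0.0112,0],
    [-0.073,-0.024,-0.0523,0.0036,-0.0112,0],
    [0,0,-0.07,0,0,0],
    [0,0,-0.07,0,0,0],
    [0,0,-0.04,0,0,0],
    [0,0,0,0,0,0]
  ],
  "claw": 1
}}

```text
t: 15.67
tool_pos: [525.7, -38.3, 88.6]
tool_rot: [-3.14, 0.055, 0.31]
ft_force: [-0.4, 0.5, 0.1]
gripper_width: -0.002
gripper_force: 0.0
```

Emit:
{"op": "step_arm", "data": {
  "deltas": [
    [0,0,-0.01,0,0,0],
    [0,0,-0.01,0,0,0],
    [0,0,-0.01,0,0,0],
    [0,0,0,0,0,0]
  ]
}}

```text
t: 16.0
tool_pos: [525.8, -38.3, 85.2]
tool_rot: [-3.141, 0.053, 0.31]
ft_force: [0.3, 0.9, -0.3]
gripper_width: 0.005
gripper_force: 0.0
```

Rate-limited a little, so I'm at z=85. I go down carefully to about 76.

Emit:
{"op": "step_arm", "data": {
  "deltas": [
    [-0.07,-0.018,-0.02,0,-0.008,0],
    [0,0,-0.02,0,0,0],
    [0,0,-0.01,0,0,0],
    [0,0,0,0,0,0]
  ]
}}

```text
t: 16.33
tool_pos: [515.3, -41.2, 78.2]
tool_rot: [3.127, 0.005, 0.31]
ft_force: [-0.1, -0.6, 0.3]
gripper_width: 0.0
gripper_force: 0.0
```

Emit:
{"op": "step_arm", "data": {
  "deltas": [
    [0,0,-0.008,0,0,0],
    [0,0,0,0,0,0]
  ]
}}

```text
t: 16.5
tool_pos: [515.6, -41.1, 76.9]
tool_rot: [3.127, 0.005, 0.31]
ft_force: [0.1, 0.2, 0.3]
gripper_width: -0.001
gripper_force: 0.0
```

Emit:
{"op": "step_arm", "data": {
  "deltas": [
    [0,0,-0.007,0,0,0],
    [0,0,0,0,0,0]
  ]
}}

```text
t: 16.67
tool_pos: [515.6, -41.1, 76.1]
tool_rot: [3.127, 0.005, 0.31]
ft_force: [0.8, 1.0, 2.7]
gripper_width: 0.001
gripper_force: 1.6
```

Emit:
{"op": "step_arm", "data": {
  "deltas": [
    [0,0,-0.004,0,0,0],
    [0,0,0,0,0,0]
  ]
}}

```text
t: 16.83
tool_pos: [515.6, -41.1, 76.0]
tool_rot: [3.127, 0.004, 0.31]
ft_force: [-4.2, -0.2, 14.4]
gripper_width: 0.003
gripper_force: 6.9
```

Contact at TCP 76.0 puts the lid top at exactly 68 mm, and it did not move under 14 N: home. Now I lift, open and go above the box.

Emit:
{"op": "step_arm", "data": {
  "deltas": [
    [0,0,0.1,0,0,0],
    [0,0,0.2,0,0,0],
    [-0.01,-0.1,0.2,0,0,-0.01],
    [-0.03,-0.2,0.15,0,0,-0.0128],
    [-0.03,-0.2,0.1,0,0,-0.0128],
    [-0.03,-0.2,0.05,0,0,-0.0128],
    [-0.03,-0.2,0,0,0,-0.0128],
    [-0.03,-0.2,0,0,0,-0.0128],
    [-0.03,-0.2,0,0,0,-0.0128],
    [-0.03,-0.2,0,0,0,-0.0128],
    [-0.01,-0.2,0,0,0,-0.0128],
    [0,-0.06,0,0,0,0],
    [0,0,0,0,0,0],
    [0,0,0,0,0,0]
  ],
  "claw": 0
}}

```text
t: 18.0
tool_pos: [480.4, -305.1, 194.8]
tool_rot: [3.128, 0.006, -0.396]
ft_force: [0.6, -0.7, 0.1]
gripper_width: 1.004
gripper_force: 0.0
```

```bash
cat >> h.py <<'E'
def boxgoal(p,z): return R.from_euler('xyz',[np.pi,0,p[2]]),[p[0],p[1],z]
E
python3 - <<'E'
from h import *
s=env.state(); print(s['qpos'].round(3),s['tool_pos'],s['tool_rot'])
T=R.from_euler('xyz',s['tool_rot'])
snap('wrist',['box'],'w7')
c,im,o=pickle.load(open('w7.pkl','rb'))
print('cam in tool',T.inv().apply(np.array(c['origin'])-s['tool_pos']))
q=proj(c,np.vstack(boxparts([481.2+1.36,-304-.67,-.393]))); print('pred',q.min(0),q.max(0))
for sc,m in o['box'][:2]:
    rr=np.argwhere(m); print(sc,rr.min(0),rr.max(0))
w=(max(0,int(q[:,0].min())-12),min(384,int(q[:,0].max())+12),max(0,int(q[:,1].min())-12),min(512,int(q[:,1].max())+12))
for m in (o['box'][0][1].astype(float),hullmask(im,w)): print(fit([(c,m,w)],boxparts,[482.5,-304.7,-.393],[4,4,.04]))
m=hullmask(im,w);print('z free',fit([(c,m,w)],lambda p:[place(BOXG,*p),place(BOXL,*p)],[482.5,-304.7,-.393,0],[4,4,.04,4]))
E
```

```text
[-0.558  0.37   0.066  1.27  -0.015  2.98 ] [ 480.41723947 -305.06687301  194.8364987 ] [ 3.12754189  0.00587845 -0.39611214]
w7 box [(0.86, [315.0, 193.0], [307.0, -133.0], 2273), (0.85, [301.0, 314.0], [259.0, -312.0], 4156), (0.79, [133.0, 426.0], [441.0, -518.0], 10690), (0.74, [172.0, 250.0], [480.0, -300.0], 7345)]
cam in tool [ 8.05724830e+01  1.18546009e-01 -1.36122997e+02]
pred [112.11853912 219.95532332] [239.77794944 282.94303805]
0.86 [293 163] [342 228]
0.85 [239 276] [342 347]
(array([ 3.17166667e+02, -2.08700000e+02,  7.36666667e-02]), np.float64(0.0))
(array([ 4.82343009e+02, -3.03318217e+02, -3.97283086e-01]), np.float64(33.535926818847656))
z free (array([ 4.83104608e+02, -3.03606213e+02, -3.96977228e-01,  2.64367469e+00]), np.float64(12.963396072387695))
```

Run:
```python
from h import *
for z in (100,38): go(*boxgoal([481.3,-303.1,-.397],z))
```

```text
t 18.1 shift [ 0.005  0.007 -0.634] rot [ 0.0017 -0.0017 -0.0004] rows>= 3.0
t 18.1 shift [ 0.005  0.007 -1.047] rot [ 0.0017 -0.0017 -0.0004] rows>= 4.0
```

Emit:
{"op": "step_arm", "data": {
  "deltas": [
    [0.005,0.007,-0.2,0.0017,-0.0017,-0.0004],
    [0,0,-0.2,0,0,0],
    [0,0,-0.2,0,0,0],
    [0,0,-0.12,0,0,0],
    [0,0,-0.1,0,0,0],
    [0,0,-0.08,0,0,0],
    [0,0,-0.07,0,0,0],
    [0,0,-0.07,0,0,0],
    [0,0,0,0,0,0],
    [0,0,0,0,0,0]
  ]
}}

```text
t: 18.93
tool_pos: [481.2, -303.6, 39.1]
tool_rot: [3.141, 0.0, -0.398]
ft_force: [0.2, 0.1, 0.1]
gripper_width: 0.996
gripper_force: 0.0
```

Emit:
{"op": "step_arm", "data": {
  "deltas": [
    [0,0,0,0,0,0],
    [0,0,0,0,0,0],
    [0,0,0,0,0,0],
    [0,0,0,0,0,0],
    [0,0,0,0,0,0],
    [0,0,0,0,0,0]
  ],
  "claw": 1,
  "grip_force": 60
}}

```text
t: 19.43
tool_pos: [481.7, -304.4, 40.4]
tool_rot: [3.141, -0.002, -0.399]
ft_force: [-2.6, 2.4, 9.4]
gripper_width: 0.709
gripper_force: 64.1
```

Emit:
{"op": "step_arm", "data": {
  "deltas": [
    [0,0,0.04,0,0,0],
    [0,0,0.08,0,0,0],
    [0,0,0.12,0,0,0],
    [0,0,0.2,0,0,0],
    [0,0,0.2,0,0,0],
    [0,0,0.2,0,0,0],
    [0,0,0.2,0,0,0],
    [0,0,0,0,0,0],
    [0,0,0,0,0,0]
  ]
}}

```text
t: 20.18
tool_pos: [481.8, -304.6, 196.8]
tool_rot: [3.141, -0.004, -0.399]
ft_force: [-0.7, -0.1, -4.4]
gripper_width: 0.707
gripper_force: 66.7
```

```bash
cat >> h.py <<'E'
M0=np.array([[-.0006,-.9512,-.3085],[1,-.0003,-.001],[.0008,-.3085,.9512]])
def boxheld(c,s):
    T=R.from_euler('xyz',s['tool_rot']); tp=np.array(s['tool_pos'])
    def f(q): # q: box origin in tool x, y, height of TCP above underside, yaw deg, pitch deg
        B=T*R.from_matrix(np.diag([1,-1,-1.]))*R.from_euler('zyx',[q[3],q[4],0],degrees=True)
        o=tp+T.apply([q[0],q[1],q[2]]); return [P@B.as_matrix().T+o for P in(BOXG,BOXL)]
    return f
E
python3 - <<'E'
from h import *
snap('wrist',[],'w8'); s=env.state(); c,im,o=pickle.load(open('w8.pkl','rb'))
print(s['qpos'].round(3),s['gripper_width']*85,s['tool_rot'])
f=boxheld(c,s); w=np.vstack(f([0,0,38,0,0])); q=proj(c,w); print(q.round(1).tolist())
T=R.from_euler('xyz',s['tool_rot']);print(T.inv().apply(np.array(c['origin'])-s['tool_pos']))
g=im.min(2)
for col in (215,235,255,275,295): print(col,g[120:215:3,col].tolist())
E
```

```text
[-0.564  0.366  0.061  1.265 -0.     2.977] 60.127476294501484 [ 3.14105038e+00 -7.77152980e-04 -3.99047076e-01]
[[299.1, 289.0], [350.9, 298.0], [299.1, 220.6], [351.0, 211.4], [131.1, 296.7], [140.3, 311.3], [131.2, 212.6], [140.4, 197.7], [357.0, 304.0], [368.9, 306.3], [357.1, 205.5], [369.0, 203.2], [129.6, 320.5], [131.2, 324.8], [129.7, 188.5], [131.2, 184.3]]
[  81.06400911    0.1887706  -137.9817728 ]
215 [4, 8, 13, 152, 151, 171, 176, 197, 216, 215, 234, 232, 247, 243, 243, 244, 243, 243, 243, 244, 244, 243, 244, 244, 132, 155, 159, 161, 158, 159, 161, 157]
235 [3, 8, 18, 235, 243, 243, 243, 243, 244, 244, 243, 254, 150, 243, 243, 243, 244, 244, 244, 243, 243, 243, 244, 243, 243, 245, 244, 243, 244, 250, 159, 159]
255 [1, 3, 20, 233, 243, 243, 243, 243, 243, 243, 243, 255, 148, 244, 243, 243, 243, 244, 244, 243, 243, 243, 244, 244, 243, 243, 244, 243, 254, 162, 161, 161]
275 [4, 8, 20, 234, 244, 243, 243, 243, 243, 243, 243, 254, 143, 244, 244, 243, 243, 244, 243, 243, 243, 243, 243, 243, 243, 252, 162, 163, 163, 160, 162, 161]
295 [8, 3, 19, 197, 241, 241, 243, 241, 245, 248, 248, 251, 245, 243, 243, 243, 243, 243, 243, 243, 244, 244, 249, 161, 163, 165, 162, 163, 163, 164, 163, 161]
```

Run:
```python
from h import *
s=env.state(); c,im,o=pickle.load(open('w8.pkl','rb')); 
T=R.from_euler('xyz',s['tool_rot']); c=dict(c); c['origin']=np.array(s['tool_pos'])+T.apply([79.1,0,-136.1])
f=boxheld(c,s); g=bright(im,60,160)
print(g[200,172:192].round(1).tolist(),g[200,320:340].round(1).tolist())
w=(108,222,168,342)
print(fit([(c,g,w)],f,[0,0,38,0,0],[2,1,2,1,1]))
print(fit([(c,g,w)],lambda q:f([q[0],q[1],38.8,q[2],0]),[0,0,0],[2,1,1]))
T2=R.from_euler('xyz',[np.pi,0,.311]); x,y,a=DISHP
go(T2,[x,y,197]); go(T2,[x,y,120])
```

```text
[0.0, 0.0, 0.0, 0.0, 0.0, 0.0, 0.0, 0.0, 0.0, 0.0, 0.0, 0.0, 0.0, 0.0, 0.0, 0.0, 0.0, 0.0, 0.9, 1.0] [0.0, 0.0, 0.0, 0.0, 0.0, 0.0, 0.0, 0.0, 0.0, 0.0, 0.0, 0.0, 0.0, 0.0, 0.0, 0.0, 0.0, 0.0, 0.0, 0.0]
(array([-1.23493471e+00, -1.50666062e-01,  4.01417379e+01,  2.91528483e-02,
        2.59077984e-01]), np.float64(234.79385375976562))
(array([-0.89674048,  0.10546157,  0.31913899]), np.float64(277.7433776855469))
t 20.23 shift [0.227 1.754 0.013] rot [1.00e-04 1.00e-04 1.13e-01] rows>= 7.0
t 20.23 shift [ 0.227  1.754 -0.501] rot [1.00e-04 1.00e-04 1.13e-01] rows>= 7.0
```

Emit:
{"op": "step_arm", "data": {
  "deltas": [
    [0.01,0.08,0,0,0,0.008],
    [0.023,0.16,0,0,0,0.0116],
    [0.026,0.2,0,0,0,0.0116],
    [0.026,0.2,0,0,0,0.0116],
    [0.026,0.2,0,0,0,0.0116],
    [0.026,0.2,0,0,0,0.0116],
    [0.026,0.2,0,0,0,0.0116],
    [0.026,0.2,0,0,0,0.0116],
    [0.026,0.2,0,0,0,0.0116],
    [0.02,0.1,0,0,0,0.0116],
    [0,0.02,0,0,0,0],
    [0,0,0,0,0,0],
    [0,0,0,0,0,0]
  ]
}}

```text
t: 21.32
tool_pos: [515.8, -40.5, 194.2]
tool_rot: [3.142, 0.001, 0.306]
ft_force: [-0.1, -0.9, -4.5]
gripper_width: 0.709
gripper_force: 66.8
```

Run:
```python
from h import *
T2=R.from_euler('xyz',[np.pi,0,.308])
for z in (125,112): go(T2,[515.8,-40.4,z])
```

```text
t 21.32 shift [ 0.     0.001 -0.461] rot [ 0.0001 -0.0002  0.0003] rows>= 2.0
t 21.32 shift [ 0.     0.001 -0.548] rot [ 0.0001 -0.0002  0.0003] rows>= 2.0
```

Emit:
{"op": "step_arm", "data": {
  "deltas": [
    [0,0,-0.1,0,0,0.0003],
    [0,0,-0.12,0,0,0],
    [0,0,-0.12,0,0,0],
    [0,0,-0.08,0,0,0],
    [0,0,-0.06,0,0,0],
    [0,0,-0.04,0,0,0],
    [0,0,-0.02,0,0,0],
    [0,0,0,0,0,0],
    [0,0,0,0,0,0]
  ]
}}

```text
t: 22.07
tool_pos: [516.6, -40.3, 114.6]
tool_rot: [3.141, -0.001, 0.309]
ft_force: [1.0, 0.4, -4.0]
gripper_width: 0.704
gripper_force: 66.7
```

Emit:
{"op": "step_arm", "data": {
  "deltas": [
    [0,0,-0.006,0,0,0],
    [0,0,-0.006,0,0,0],
    [0,0,0,0,0,0]
  ]
}}

```text
t: 22.32
tool_pos: [516.5, -40.1, 112.5]
tool_rot: [3.141, -0.001, 0.309]
ft_force: [-1.3, 0.2, -4.0]
gripper_width: 0.708
gripper_force: 66.7
```

Emit:
{"op": "step_arm", "data": {
  "deltas": [
    [-0.003,-0.002,-0.007,0,0,0],
    [0,0,-0.006,0,0,0],
    [0,0,0,0,0,0]
  ]
}}

```text
t: 22.57
tool_pos: [515.8, -40.4, 110.2]
tool_rot: [3.141, -0.0, 0.309]
ft_force: [-0.0, -0.5, -4.3]
gripper_width: 0.703
gripper_force: 66.7
```

Emit:
{"op": "step_arm", "data": {
  "deltas": [
    [0,0,-0.005,0,0,0],
    [0,0,-0.005,0,0,0],
    [0,0,0,0,0,0]
  ]
}}

```text
t: 22.82
tool_pos: [515.9, -40.4, 108.7]
tool_rot: [3.141, -0.0, 0.309]
ft_force: [-0.4, 0.2, -4.6]
gripper_width: 0.711
gripper_force: 66.7
```

Emit:
{"op": "step_arm", "data": {
  "deltas": [
    [0,0,-0.004,0,0,0],
    [0,0,0,0,0,0]
  ]
}}

```text
t: 22.98
tool_pos: [516.0, -40.4, 108.4]
tool_rot: [3.141, -0.001, 0.309]
ft_force: [-2.1, -0.9, -0.2]
gripper_width: 0.713
gripper_force: 67.1
```

Emit:
{"op": "step_arm", "data": {
  "deltas": [
    [0,0,-0.004,0,0,0],
    [0,0,0,0,0,0]
  ]
}}

```text
t: 23.15
tool_pos: [516.0, -40.4, 108.4]
tool_rot: [3.141, -0.001, 0.309]
ft_force: [-6.1, -0.7, 10.0]
gripper_width: 0.707
gripper_force: 68.2
```

The box is seated. I unload, release and lift straight up.

Emit:
{"op": "step_arm", "data": {
  "deltas": [
    [0,0,0.003,0,0,0],
    [0,0,0,0,0,0]
  ]
}}

```text
t: 23.32
tool_pos: [516.0, -40.4, 108.4]
tool_rot: [3.141, -0.001, 0.309]
ft_force: [-3.2, -0.1, 4.0]
gripper_width: 0.712
gripper_force: 67.7
```

Emit:
{"op": "step_arm", "data": {
  "deltas": [
    [0,0,0,0,0,0],
    [0,0,0,0,0,0],
    [0,0,0,0,0,0],
    [0,0,0,0,0,0],
    [0,0,0,0,0,0]
  ],
  "claw": 0,
  "grip_force": 20
}}

```text
t: 23.73
tool_pos: [516.0, -40.4, 108.1]
tool_rot: [3.141, -0.0, 0.309]
ft_force: [0.3, -0.3, 0.4]
gripper_width: 1.003
gripper_force: 0.0
```

Emit:
{"op": "step_arm", "data": {
  "deltas": [
    [0,0,0.05,0,0,0],
    [0,0,0.08,0,0,0],
    [0,0,0.12,0,0,0],
    [0,0,0.2,0,0,0],
    [0,0,0.2,0,0,0],
    [-0.05,-0.02,0.2,0,0,0],
    [-0.1,-0.03,0.2,0,0,0],
    [-0.1,-0.03,0.2,0,0,0],
    [-0.1,-0.03,0.1,0,0,0],
    [0,0,0,0,0,0],
    [0,0,0,0,0,0]
  ]
}}

```text
t: 24.65
tool_pos: [463.6, -57.1, 311.7]
tool_rot: [3.14, -0.003, 0.309]
ft_force: [0.6, -0.8, 0.2]
gripper_width: 0.997
gripper_force: 0.0
```

Run:
```python
from h import *
s=env.state(); snap('wrist',[],'w9'); snap('scene',['box','dish','lid','mill','mug','jar'],'s9')
c,im,o=pickle.load(open('w9.pkl','rb')); c=dict(c); T=R.from_euler('xyz',s['tool_rot']); c['origin']=np.array(s['tool_pos'])+T.apply([79.1,0,-136.1])
f=lambda p:[place(BOXG,*p[:3],p[3]),place(BOXL,*p[:3],p[3]),place(FL,514.9,-40.7,.307,60)]
q=proj(c,np.vstack(f([514.9,-40.7,.307,68]))); print(q.min(0),q.max(0))
w=(max(0,int(q[:,0].min())-10),min(384,int(q[:,0].max())+10),int(q[:,1].min())-10,int(q[:,1].max())+10)
m=hullmask(im,w); print(fit([(c,m,w)],lambda p:f(p)[1:2],[514.9,-40.7,.307,68],[3,3,.03,3]),fit([(c,m,w)],lambda p:f([*p,68])[1:2],[514.9,-40.7,.307],[3,3,.03]))
c,im,o=pickle.load(open('s9.pkl','rb'))
L=lambda p:[place(FL,*p,60)]
q=proj(c,np.vstack(f([514.9,-40.7,.307,68])+dishparts(DISHP))); w=(int(q[:,0].min())-6,int(q[:,0].max())+6,int(q[:,1].min())-6,int(q[:,1].max())+6)
m=hullmask(im,w,40,120); print('scene stack',w,fit([(c,m,w)],lambda p:f([*p,68])[:2]+[place(FL,p[0],p[1],p[2],60),place(DISH,*p)],[514.9,-40.7,.307],[3,3,.03]))
```

```text
s9 box [(0.8, [106.0, 200.0], [419.0, -507.0], 851), (0.61, [164.0, 152.0], [699.0, -367.0], 783), (0.58, [154.0, 289.0], [303.0, -127.0], 875), (0.56, [184.0, 253.0], [479.0, -99.0], 1224)]
s9 dish [(0.97, [208.0, 258.0], [519.0, -17.0], 517)]
s9 lid [(0.68, [209.0, 242.0], [562.0, -44.0], 52)]
s9 mill [(0.67, [208.0, 322.0], [361.0, 103.0], 367)]
s9 mug [(0.63, [268.0, 209.0], [751.0, 62.0], 1097)]
s9 jar [(0.97, [213.0, 175.0], [736.0, -154.0], 1254)]
[ 61.93039903 226.74178887] [184.14425584 283.08124387]
(array([ 5.15479974e+02, -4.03672094e+01,  3.08483487e-01,  7.18639313e+01]), np.float64(10.11738109588623)) (array([ 5.15607566e+02, -4.03708307e+01,  3.08438313e-01]), np.float64(33.85247802734375))
scene stack (152, 226, 225, 282) (array([ 5.21405075e+02, -3.25732102e+01,  1.71019192e-01]), np.float64(240.01104736328125))
```

```bash
python3 -c "
from rig import env
print(env.state()['t'],env.hand_in())"
```

```text
the job is handed in; nothing more can be done
25.05 None
```

The lid is fully home on the dish (its top measured at 68 mm), the closed container sits on it aligned to about 1 mm by camera fit, and I handed the job in at 25 s; I have no verdict back.

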